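# Pour the silver beads into the bench drawer and shut it

### The job

Put the silver glass beads away: take the cup with the wooden handle, pour all six beads out of it into the open drawer of the small chest, and stand the empty cup back upright on the bench. Then slide the drawer fully shut, with every bead inside, leaving the other things on the bench where they are.

Things in the scene. Friction and masses are not known exactly. Their poses are not given: they have to be found in the camera images.
- cup: white flared cup holding the beads, 50 high, outer diameter 56 at the foot, 104 at the rim, wall 4, base 6, 160 g. Wooden handle 14 thick (along y), 22 wide, 100 long, from the rear rim (x -48, z 42) back and up 38 degrees off the cup's axis, direction (-0.616, 0, 0.788). Origin: centre of the underside; z along the cup's axis, x away from the handle. Stands left or right of the chest
- cup_grip (a point): point on the handle's centre line, 65 along it from the cup and 35 from its free end, at x = -88, y = 0, z = 93 in the cup's frame; same axes as the cup
- cup_mouth (a point): centre of the cup's mouth, level with the rim, 50 above the cup's underside; same axes as the cup
- bead0: silver glass ball, 20 in diameter, 12 g, one of the six in the cup; origin at its centre
- bead1: silver glass ball, 20 in diameter, 12 g, one of the six in the cup; origin at its centre
- bead2: silver glass ball, 20 in diameter, 12 g, one of the six in the cup; origin at its centre
- bead3: silver glass ball, 20 in diameter, 12 g, one of the six in the cup; origin at its centre
- bead4: silver glass ball, 20 in diameter, 12 g, one of the six in the cup; origin at its centre
- bead5: silver glass ball, 20 in diameter, 12 g, one of the six in the cup; origin at its centre
- chest_drawer0 (a joint): opening of the drawer in m: 0 is fully shut, starts between 0.125 and 0.160; it slides freely (about 1 N)
- drawer_in (a point): centre of the drawer's inner floor, 22 above the bench; moves with the drawer. x: closing direction, z up. Inside: x from -97 to 97, y from -99 to 99, walls 71 high. Front panel: x from -119 to -104, 234 wide, top edge 81 above this floor. When open by q mm, x from -97 to -104 + q is uncovered; the rest is under the chest's top
- chest_drawer0_handle (a point): middle of the drawer's bar handle: horizontal bar of 11 diameter, about 120 long, 77 above the bench, its centre line 35 in front of the drawer's front panel; same axes as the drawer
- chest: small wooden chest with one drawer, fixed to the bench, 240 deep (x), 240 wide, 115 high. Origin: centre of its underside; x points from its front to its back. The drawer opens to its -x
- tin: plain white cup without a handle, empty, 76 in diameter, 75 high: leave it. Origin: centre of its underside
- jar: closed glass jar with a metal cap, 66 in diameter, 85 high: leave it. Origin: centre of its underside
- brush_pot: clay pot with three brushes standing in it, 72 in diameter, brushes up to 215 high: leave it. Origin: centre of its underside
- tape: roll of paper tape lying flat, 84 in diameter, 22 high: leave it. Origin: centre of its underside
- brush: paint brush lying on the bench along its x: leave it. Origin: centre of its underside
There are look-alikes about, which are no part of the job. What is shaped like the cup but yellow is not meant.

How it is judged:
By the outcome, as a careful person would: the job done as asked, in the order asked, and still so for the second after the job is handed in, with the robot touching nothing.
It also fails if it takes over 72 s, if anything falls off the work surface, if the arm or the gripper's body presses on something with over 40 N, if the wrist force passes 120 N, or if a joint passes its speed limit or range.

### The arm

A 7-joint arm with a two-finger parallel gripper is mounted at the origin on the work surface. World frame = base frame: x ahead of the robot, y to its left, z up, the work surface at z = 0. Lengths are in m, angles in rad, forces in N, time in s.
With the tool pointing down it reaches from about 0.4 to 0.85 m from the base axis. Payload 10.4 kg.
Tool frame: the origin (TCP) lies between the finger pads; the fingertips stand 14 mm ahead of it and the grasp point (between the pads) lies 5 mm behind it (arm.tcp_to_tips is the distance from the TCP to the fingertips, in m); z points along the fingers, y is the line along which they close (so a half turn about z gives the same grasp; the last joint's range is limited). The gripper opens to 87 mm and grips with 3 to 60 N. Pads are 19 mm wide; open, the fingers measure 117 mm over their backs; the gripper's body (75 mm by 190 mm) begins 51 mm behind the grasp point.
Start: joints at [1.184, 0.332, -0.065, 1.46, 0.022, 1.35, -0.088], TCP at [0.222, -0.584, 0.205] pointing down, gripper open.
Joint ranges: [-2.6, 2.6], [-0.5, 2.12], [-1.47, 1.34], [0.16, 2.42], [-1.27, 4.41], [0.06, 2.06], [-2.6, 2.6]. Speed limits (rad/s): [2.22, 2.22, 2.79, 2.79, 3.14, 3.14, 3.14].

### API

Orientations are given as a rotation vector (axis times angle).
In Python, from plant import arm gives the robot as it stands.
- The arm moves only by the tool step_arm, never from a script. Its argument "steps" is a list of rows, each an object of numbers: "fingers": the opening, from 0 (shut) to 1 (fully open); "tx", "ty", "tz": the shift along the tool's x, y, z normalised to -1 to 1, where 1 is 0.02 m; "turn": the turn about the tool's z normalised to -1 to 1, where 1 is 0.1 rad. In form: [{"fingers": .., "tx": .., "ty": .., "tz": .., "turn": ..}, ...]. A call has 1 to 12 rows; each row shifts and turns the commanded pose from where the row before left it, along the tool's axes as they then stand; what a row does not reach is not made up. A row lasts 1/10 s, in which the tool goes at most 50 mm and 8.59 degrees, less where a joint would pass 70% of its speed; a pose out of reach is approached as far as the arm can. A call with a number of a shift or a turn outside -1 to 1 is refused whole. A call with a gripper value outside its range is refused whole. The fingers move at their own pace and stop on an object; "force" is the grip in N (left out, the last holds). Time passes only in rows, so rows that do not move let the fingers close. It gives the time, the measured TCP pose, the force, the opening and the grip force at its end, in the units of the state.
- arm.get_obs(): the state, without advancing time (a new reading comes with each control period).
- arm.snapshot(name): name is "side" or "top"; returns the picture (400x640x3 uint8, red, green, blue); there is no depth.
- arm.camera_model(name): a dict with "fx", "fy", "cx", "cy" (pixels), "R" (3x3) and "t" (3): a world point X has camera coordinates R X + t. Camera axes: x right, y down, z forward; pixel columns grow to the right and rows downward; lengths in m; the calibration is good to about 2 mm. A picture is of the moment at which its call begins. camera_model takes no time and is no camera call.
- arm.job_done(): hands the job in; it is judged then, once.
Trained networks look in the newest picture that a camera, given by its name, has taken for a name from the list of things; names that differ only in an ending like _2 or _b are one class to them, and where a whole thing is asked for, a point or a joint stands for the part that bears it (a point fixed in the world has none). Each returns a list of dicts, best first, with "confidence" (0 to 1); they miss things now and then, are a little off and sometimes report something else, mostly with a low value. They report only what shows in the picture. A call takes as long as a camera call. They do not tell look-alikes from the thing itself.
- arm.recognise(camera, name): "bbox" ([left, top, right, bottom] in pixels, round what is visible of it).
- arm.cut_out(camera, name): "mask" (400x640 bool, what is visible of it) and "bbox" ([left, top, right, bottom] in pixels, round what is visible of it).
The state is a dict: "time": time; "joint_positions": joint angles; "joint_velocities": joint speeds; "joint_efforts": joint torques, N m; "position": TCP position; "eef_rot": TCP orientation; "contact_force": force on the tool from outside, world axes, zero at the start; "torque": the same for the moment, N m; "gripper_width": finger opening in m; "finger_force": force on a finger pad.
Only numpy, scipy, OpenCV 4.12 (cv2) and the standard library are available. Lean on these libraries where they do the work, as an engineer would, in place of code of your own. Each camera call takes 0.05 s, during which the arm holds its last target. There are 200 camera calls.

## Working session

There is one attempt and no reset: what is moved stays moved. The work goes in short steps, Python scripts to look and compute and a tool call to move; the robot and the scene stay as the last step left them, time stands still between calls to the robot, and variables do not carry over. Pictures are saved under pics/ and viewed, at most 10 in all, crops included, and the job is handed in when it is done.

Besides the shell and the picture viewer there is one more tool, called after "Emit:" as a command line: name --argument value ..., lists and objects as JSON in quotes. step_arm: Moves the arm, as the interface text tells. Its arguments: {"type":"object","properties":{"steps":{"type":"array","items":{"type":"object","properties":{"fingers":{"type":"number"},"tx":{"type":"number","minimum":-1,"maximum":1},"ty":{"type":"number","minimum":-1,"maximum":1},"tz":{"type":"number","minimum":-1,"maximum":1},"turn":{"type":"number","minimum":-1,"maximum":1}}}},"force":{"type":"number"}},"required":["steps"]}

```bash
mkdir -p pics; ls; python3 - <<'E'
from plant import arm
import cv2
for n in("side","top"):
    cv2.imwrite(f"pics/{n}0.png",arm.snapshot(n)[:,:,::-1])
    m=arm.camera_model(n);print(n,{k:(v.round(3).tolist() if hasattr(v,'round') and hasattr(v,'tolist') else v) for k,v in m.items()})
    for o in ["cup","chest","chest_drawer0_handle","tin","jar","brush_pot"]:
        print(o,[( [round(float(z)) for z in d['bbox']],round(d['confidence'],2)) for d in arm.recognise(n,o)])
o=arm.get_obs();print(o)
E
```

```text
pics
side {'fx': 377.4478235525156, 'fy': 377.4478235525156, 'cx': 319.55343579102646, 'cy': 204.09122905770224, 'R': [[0.947, -0.322, -0.001], [-0.245, -0.717, -0.653], [0.21, 0.619, -0.757]], 't': [-0.509, 0.192, 0.962]}
cup [([264, 121, 322, 152], 0.92), ([177, 142, 220, 169], 0.87)]
chest [([283, 137, 458, 237], 0.89)]
chest_drawer0_handle [([284, 155, 372, 236], 0.81), ([238, 190, 267, 212], 0.42)]
tin [([355, 290, 391, 332], 0.58)]
jar [([326, 116, 348, 151], 0.67), ([426, 269, 481, 336], 0.59), ([242, 277, 327, 294], 0.32)]
brush_pot [([427, 268, 480, 335], 0.94)]
top {'fx': 407.92342696065714, 'fy': 407.92342696065714, 'cx': 318.7410076771875, 'cy': 205.00909051408217, 'R': [[0.015, -1.0, -0.018], [-0.997, -0.014, -0.074], [0.074, 0.019, -0.997]], 't': [0.01, 0.561, 1.297]}
cup [([205, 174, 240, 225], 0.95), ([193, 277, 229, 323], 0.82)]
chest [([268, 245, 290, 276], 0.44)]
chest_drawer0_handle [([263, 161, 342, 240], 0.84)]
tin [([410, 192, 436, 217], 0.87)]
jar [([213, 145, 237, 170], 0.93)]
brush_pot [([425, 135, 466, 169], 0.7)]
{'time': 0.7, 'joint_positions': array([ 1.18440597,  0.33219972, -0.06470368,  1.46010703,  0.02160887,
        1.34987292, -0.08853276]), 'joint_velocities': array([-6.95226838e-04,  9.79416990e-06, -3.49641184e-04, -1.21687367e-03,
       -1.43329097e-03, -1.53574561e-03, -8.55181910e-04]), 'joint_efforts': array([ 6.33358868e-04, -6.22903204e+01,  2.44757195e-02, -3.90071726e+01,
       -6.12563454e-02,  3.13078368e-02,  4.91165781e-05]), 'position': array([ 0.22241483, -0.58411828,  0.20507236]), 'eef_rot': array([3.08967000e+00, 5.68239018e-01, 5.16013096e-05]), 'contact_force': array([ 0.9521027 , -0.39824595,  0.04176972]), 'torque': array([ 1.97121535e-02,  6.84801777e-05, -5.32508911e-03]), 'finger_force': 0.0, 'gripper_width': 0.08690055397069625}
```

View pics/side0.png

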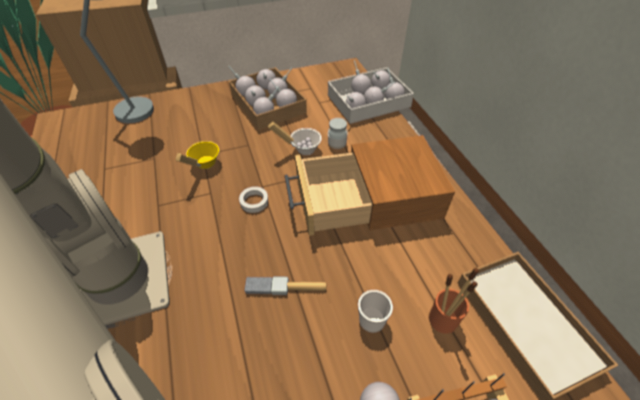

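View pics/top0.png

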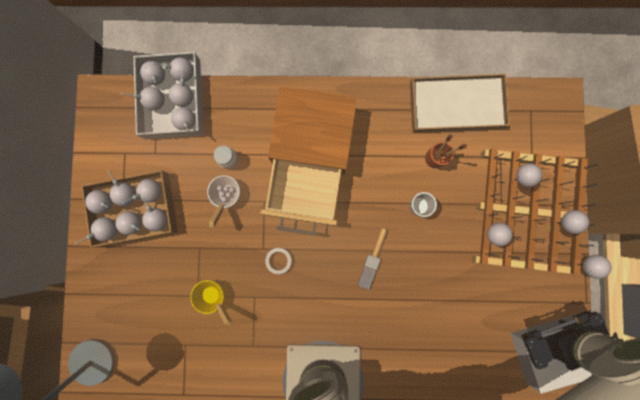

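```bash
cat > h.py <<'E'
from plant import arm
import numpy as np, cv2
from scipy.optimize import minimize
def proj(cam,P):
    m=arm.camera_model(cam);c=np.asarray(P,float)@np.array(m["R"]).T+np.array(m["t"])
    return np.c_[m["fx"]*c[:,0]/c[:,2]+m["cx"],m["fy"]*c[:,1]/c[:,2]+m["cy"]]
def back(cam,px,z):
    m=arm.camera_model(cam);px=np.atleast_2d(px).astype(float);R=np.array(m["R"]);t=np.array(m["t"])
    d=np.c_[(px[:,0]-m["cx"])/m["fx"],(px[:,1]-m["cy"])/m["fy"],np.ones(len(px))]@R;o=-R.T@t
    return o+d*((z-o[2])/d[:,2])[:,None]
def cupparts():
    a=np.linspace(0,2*np.pi,40);ring=lambda r,z:np.c_[r*np.cos(a),r*np.sin(a),0*a+z]
    body=np.r_[ring(.028,0),ring(.052,.05)]
    d=np.array([-.616,0,.788]);n=np.array([.788,0,.616]);s=np.array([-.048,0,.042])
    hd=np.array([s+d*l+n*w+np.array([0,y,0]) for l in(0,.1) for w in(-.011,.011) for y in(-.007,.007)])
    return body,hd
def cupmask(cam,T):
    m=np.zeros((1600,2560),np.uint8)
    for p in cupparts():
        q=proj(cam,p@T[:3,:3].T+T[:3,3])
        cv2.fillConvexPoly(m,cv2.convexHull(np.round(q*4+1.5).astype(np.int32)),255)
    return cv2.resize(m,(640,400),interpolation=cv2.INTER_AREA)/255.
def T4(x,y,z,yaw,tilt=0):
    c,s=np.cos(yaw),np.sin(yaw);C,S=np.cos(tilt),np.sin(tilt)
    T=np.eye(4);T[:3,:3]=np.array([[c,-s,0],[s,c,0],[0,0,1]])@np.array([[C,0,S],[0,1,0],[-S,0,C]]);T[:3,3]=x,y,z
    return T
E
python3 - <<'E'
from h import *
M={}
for n,c0 in(("top",(224,195)),("side",(298,140))):
    im=arm.snapshot(n)
    ds=arm.cut_out(n,"cup")
    d=min(ds,key=lambda d:abs((d['bbox'][0]+d['bbox'][2])/2-c0[0])+abs((d['bbox'][1]+d['bbox'][3])/2-c0[1]))
    M[n]=d['mask'];print(n,d['bbox'],d['mask'].sum(),d['confidence'])
    if n=="top":
        cr=cv2.resize(im[75:250,190:365,::-1],None,fx=3.4,fy=3.4,interpolation=cv2.INTER_CUBIC);cv2.imwrite("pics/c1.png",cr)
def cost(p):
    T=T4(p[0],p[1],0,p[2]);return sum(np.abs(cupmask(n,T)-M[n]).sum() for n in M)
c=back("top",[224,192],.05)[0];h=back("top",[213,221],.12)[0];yaw=np.arctan2(*(c-h)[1::-1])
r=minimize(cost,[c[0],c[1],yaw],method="Nelder-Mead",options=dict(initial_simplex=[[c[0],c[1],yaw],[c[0]+.01,c[1],yaw],[c[0],c[1]+.01,yaw],[c[0],c[1],yaw+.2]]))
print(c,yaw,r.x,r.fun)
for n in M: print(n,np.abs(cupmask(n,T4(r.x[0],r.x[1],0,r.x[2]))-M[n]).sum())
E
```

```text
top [206.8, 175.2, 238.8, 229.4] 749 0.72
side [266.0, 122.1, 320.0, 154.3] 680 0.71
[0.59570446 0.31952413 0.05      ] -0.1302212912545482 [ 0.59764625  0.32355183 -0.11566067] 436.6980392156862
top 258.78431372549016
side 177.91372549019607
```

View pics/c1.png

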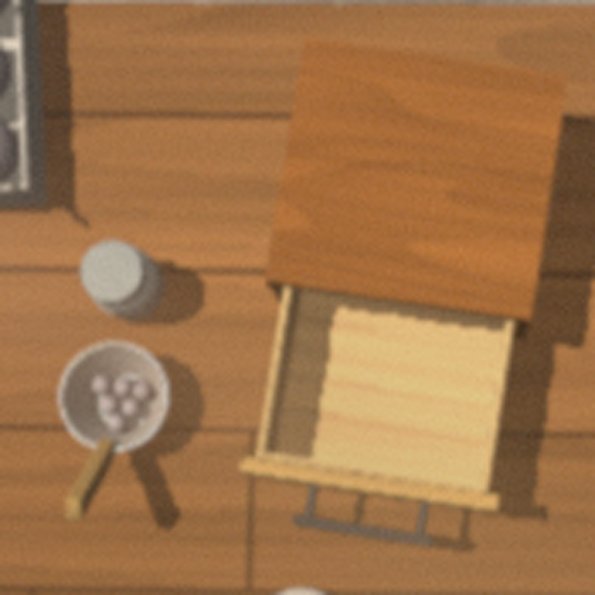

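```bash
python3 - <<'E'
from h import *
f=lambda *p:(np.array(p,float)+.5)/3.4-.5+[190,75]
c=back("top",f((114,396.5)),.05)[0];t=back("top",f((75,508)),.121)[0]
print("cup",c,t,np.hypot(*(c-t)[:2]),np.arctan2(*(c-t)[1::-1]))
K=back("top",f((302,38),(566,78),(531,320),(268,283)),.115)[:,:2];print("chest",K, K.mean(0),[np.linalg.norm(K[i]-K[i-1]) for i in range(4)])
d=K[0]+K[1]-K[2]-K[3];e=K[0]-K[1]+K[3]-K[2];print("yaw",np.arctan2(d[1],d[0]),np.arctan2(e[1],e[0])-np.pi/2)
P=back("top",f((242,464),(498,502)),.103)[:,:2];print("panel",P,P.mean(0),np.linalg.norm(P[0]-P[1]))
B=back("top",f((297,520),(430,541)),.077)[:,:2];print("bar",B,B.mean(0))
yaw=np.arctan2(d[1],d[0])*.5+.5*(np.arctan2(e[1],e[0])-np.pi/2);u=np.array([np.cos(yaw),np.sin(yaw)])
C=K.mean(0);print("proj panel,bar",(P.mean(0)-C)@u,(B.mean(0)-C)@u, "lat",(P.mean(0)-C)@[-u[1],u[0]])
# overlay in side
im=arm.snapshot("side").copy()
yc=np.arctan2(*(c-t)[1::-1]);T=T4(c[0],c[1],0,yc)
for p in cupparts():
    h=cv2.convexHull(np.round(proj("side",p@T[:3,:3].T+T[:3,3])).astype(np.int32));print(h[:,0].min(0),h[:,0].max(0))
j=back("top",f((113,272)),.085)[0];print("jar",j)
E
```

```text
cup [0.59802051 0.32223158 0.05      ] [0.49158966 0.33524384 0.121     ] 0.10722333651380546 -0.12165651691467784
chest [[ 0.91895349  0.14552396]
 [ 0.88405501 -0.09295857]
 [ 0.66421372 -0.06376261]
 [ 0.69471515  0.17089624]] [0.79048434 0.03992475] [np.float64(0.22566919523735537), np.float64(0.24102245024463387), np.float64(0.22177150124508166), np.float64(0.23663286443995446)]
yaw -0.12226650156051379 -0.13735450187477305
panel [[ 0.53340715  0.19194813]
 [ 0.50281061 -0.03670817]] [0.51810888 0.07761998] 0.2306942862288767
bar [[0.48469483 0.14479504]
 [0.46748745 0.0237573 ]] [0.47609114 0.08427617]
proj panel,bar -0.2749633167483596 -0.31748916060803845 lat 0.0021200960142185115
[290 128] [321 155]
[267 122] [294 145]
jar [0.70897619 0.31790494 0.085     ]
```

Emit:
step_arm --steps '[{"fingers":1,"tx":1,"ty":-1,"tz":-1,"turn":0},{"fingers":1,"tx":1,"ty":-1,"tz":-1,"turn":0},{"fingers":1,"tx":1,"ty":-1,"tz":-1,"turn":0},{"fingers":1,"tx":1,"ty":-1,"tz":-1,"turn":0},{"fingers":1,"tx":1,"ty":-1,"tz":0,"turn":0},{"fingers":1,"tx":1,"ty":-1,"tz":0,"turn":0},{"fingers":1,"tx":1,"ty":-1,"tz":0,"turn":0},{"fingers":1,"tx":1,"ty":-1,"tz":0,"turn":0},{"fingers":1,"tx":1,"ty":-1,"tz":0,"turn":0},{"fingers":1,"tx":1,"ty":-1,"tz":0,"turn":0},{"fingers":1,"tx":1,"ty":-1,"tz":0,"turn":0},{"fingers":1,"tx":1,"ty":-1,"tz":0,"turn":0}]'

```text
time: 2.15
position: [0.3617, -0.2733, 0.2853]
eef_rot: [3.089, 0.568, 0.0]
contact_force: [-0.0, 0.4, 0.2]
gripper_width: 0.0871
finger_force: 0.0
```

Emit:
step_arm --steps '[{"fingers":1,"tx":1,"ty":-1,"tz":0,"turn":0},{"fingers":1,"tx":1,"ty":-1,"tz":0,"turn":0},{"fingers":1,"tx":1,"ty":-1,"tz":0,"turn":0},{"fingers":1,"tx":1,"ty":-1,"tz":0,"turn":0},{"fingers":1,"tx":1,"ty":-1,"tz":0,"turn":0},{"fingers":1,"tx":1,"ty":-1,"tz":0,"turn":0},{"fingers":1,"tx":1,"ty":-1,"tz":0,"turn":0},{"fingers":1,"tx":1,"ty":-1,"tz":0,"turn":0},{"fingers":1,"tx":1,"ty":-1,"tz":0,"turn":0},{"fingers":1,"tx":1,"ty":-1,"tz":0,"turn":0},{"fingers":1,"tx":0.5,"ty":-1,"tz":0,"turn":0},{"fingers":1,"tx":0.5,"ty":-1,"tz":0,"turn":0}]'

```text
time: 3.35
position: [0.4816, 0.0293, 0.2851]
eef_rot: [-3.09, -0.569, -0.0]
contact_force: [0.7, 0.3, -0.3]
gripper_width: 0.0871
finger_force: 0.0
```

Emit:
step_arm --steps '[{"fingers":1,"tx":0.5,"ty":-1,"tz":0,"turn":0},{"fingers":1,"tx":0.5,"ty":-1,"tz":0,"turn":0},{"fingers":1,"tx":0.5,"ty":-1,"tz":0,"turn":0},{"fingers":1,"tx":0.5,"ty":-1,"tz":0,"turn":0},{"fingers":1,"tx":0.5,"ty":-1,"tz":0,"turn":0},{"fingers":1,"tx":0.5,"ty":-1,"tz":0,"turn":0},{"fingers":1,"tx":0.5,"ty":-1,"tz":0,"turn":0},{"fingers":1,"tx":0.5,"ty":-1,"tz":0,"turn":0},{"fingers":1,"tx":0.5,"ty":-1,"tz":0,"turn":0},{"fingers":1,"tx":0.5,"ty":-1,"tz":0,"turn":0},{"fingers":1,"tx":0.5,"ty":-1,"tz":0,"turn":0},{"fingers":1,"tx":0.5,"ty":-1,"tz":0,"turn":0}]'

```text
time: 4.55
position: [0.5084, 0.2959, 0.285]
eef_rot: [3.09, 0.568, 0.0]
contact_force: [-0.4, -0.2, -0.3]
gripper_width: 0.0871
finger_force: 0.0
```

Emit:
step_arm --steps '[{"fingers":1,"turn":-1},{"fingers":1,"turn":-1},{"fingers":1,"turn":-1},{"fingers":1,"turn":-1},{"fingers":1,"turn":-1},{"fingers":1,"turn":-1},{"fingers":1,"turn":-1},{"fingers":1,"turn":-1},{"fingers":1,"turn":-1},{"fingers":1,"turn":-1},{"fingers":1,"turn":-1},{"fingers":1,"turn":-1}]'

```text
invalid input at $.steps[0]: expected keys fingers, tx, ty, tz, turn
```

Emit:
step_arm --steps '[{"fingers":1,"turn":-1},{"fingers":1,"turn":-1},{"fingers":1,"turn":-1},{"fingers":1,"turn":-1},{"fingers":1,"turn":-1},{"fingers":1,"turn":-1},{"fingers":1,"turn":-1},{"fingers":1,"turn":-1},{"fingers":1,"turn":-1},{"fingers":1,"turn":-1},{"fingers":1,"turn":-1},{"fingers":1,"turn":-1}]'

```text
invalid input at $.steps[0]: expected keys fingers, tx, ty, tz, turn
```

Emit:
step_arm --steps '[{"fingers":1,"turn":-1},{"fingers":1,"turn":-1},{"fingers":1,"turn":-0.6},{"fingers":1}]'

```text
invalid input at $.steps[0]: expected keys fingers, tx, ty, tz, turn
```

Emit:
step_arm --steps '[{"fingers":1,"tx":0,"ty":0,"tz":0,"turn":-1},{"fingers":1,"tx":0,"ty":0,"tz":0,"turn":-1},{"fingers":1,"tx":0,"ty":0,"tz":0,"turn":-1},{"fingers":1,"tx":0,"ty":0,"tz":0,"turn":-1},{"fingers":1,"tx":0,"ty":0,"tz":0,"turn":-1},{"fingers":1,"tx":0,"ty":0,"tz":0,"turn":-1},{"fingers":1,"tx":0,"ty":0,"tz":0,"turn":-1},{"fingers":1,"tx":0,"ty":0,"tz":0,"turn":-1},{"fingers":1,"tx":0,"ty":0,"tz":0,"turn":-1},{"fingers":1,"tx":0,"ty":0,"tz":0,"turn":-1},{"fingers":1,"tx":0,"ty":0,"tz":0,"turn":-1},{"fingers":1,"tx":0,"ty":0,"tz":0,"turn":-1}]'

```text
time: 5.75
position: [0.5084, 0.295, 0.2851]
eef_rot: [2.225, 2.218, 0.0]
contact_force: [0.4, 0.0, 0.2]
gripper_width: 0.0871
finger_force: 0.0
```

Emit:
step_arm --steps '[{"fingers":1,"tx":0,"ty":0,"tz":0,"turn":-1},{"fingers":1,"tx":0,"ty":0,"tz":0,"turn":-1},{"fingers":1,"tx":0,"ty":0,"tz":0,"turn":-1},{"fingers":1,"tx":0,"ty":0,"tz":0,"turn":-1},{"fingers":1,"tx":0,"ty":0,"tz":0,"turn":-1},{"fingers":1,"tx":0,"ty":0,"tz":0,"turn":-1},{"fingers":1,"tx":0,"ty":0,"tz":0,"turn":-1},{"fingers":1,"tx":0,"ty":0,"tz":0,"turn":-1},{"fingers":1,"tx":0,"ty":0,"tz":0,"turn":-1},{"fingers":1,"tx":0,"ty":0,"tz":0,"turn":-1},{"fingers":1,"tx":0,"ty":0,"tz":0,"turn":-1},{"fingers":1,"tx":0,"ty":0,"tz":0,"turn":-1}]'

```text
time: 6.95
position: [0.5084, 0.295, 0.285]
eef_rot: [0.584, 3.087, -0.0]
contact_force: [-0.0, 0.3, -0.2]
gripper_width: 0.0871
finger_force: 0.0
```

Emit:
step_arm --steps '[{"fingers":1,"tx":0,"ty":0,"tz":0,"turn":-1},{"fingers":1,"tx":0,"ty":0,"tz":0,"turn":-1},{"fingers":1,"tx":0,"ty":0,"tz":0,"turn":-0.6},{"fingers":1,"tx":0,"ty":0,"tz":0,"turn":0},{"fingers":1,"tx":0,"ty":0,"tz":0,"turn":0}]'

```text
time: 7.45
position: [0.5084, 0.2951, 0.285]
eef_rot: [0.188, 3.136, -0.0]
contact_force: [0.6, -0.2, -0.2]
gripper_width: 0.0871
finger_force: 0.0
```

```bash
cat >> h.py <<'E'
from scipy.spatial.transform import Rotation as Ro
def pose():
    o=arm.get_obs();R=Ro.from_rotvec(o['eef_rot']).as_matrix();return np.array(o['position']),R,np.arctan2(R[1,0],R[0,0]),o
def need(tgt):
    p,R,a,o=pose();print("t",o['time'],"p",p.round(4),"a",round(a,3),"q",np.round(o['joint_positions'],2));print("units",((R.T@(np.array(tgt)-p))/.02).round(2))
E
python3 -c "
from h import *
need([.5106,.3335,.088])"
```

```text
t 7.45 p [0.5084 0.2951 0.285 ] a 3.022 q [ 0.34  0.56 -1.38  1.39  0.55  1.63  0.48]
units [0.12 1.92 9.85]
```

Emit:
step_arm --steps '[{"fingers":1,"tx":0.1,"ty":1,"tz":0,"turn":0},{"fingers":1,"tx":0,"ty":0.9,"tz":0,"turn":0},{"fingers":1,"tx":0,"ty":0,"tz":1,"turn":0},{"fingers":1,"tx":0,"ty":0,"tz":1,"turn":0},{"fingers":1,"tx":0,"ty":0,"tz":1,"turn":0},{"fingers":1,"tx":0,"ty":0,"tz":1,"turn":0},{"fingers":1,"tx":0,"ty":0,"tz":1,"turn":0},{"fingers":1,"tx":0,"ty":0,"tz":0,"turn":0}]'

```text
time: 8.25
position: [0.5102, 0.3319, 0.1827]
eef_rot: [-0.187, -3.134, 0.004]
contact_force: [-0.2, -0.1, -0.5]
gripper_width: 0.0872
finger_force: 0.0
```

```bash
python3 -c "
from h import *
need([.5106,.3335,.088])
im=arm.snapshot('side');cv2.imwrite('pics/s2.png',cv2.resize(im[60:260,180:440,::-1],None,fx=3,fy=3,interpolation=cv2.INTER_CUBIC))"
```

```text
t 8.25 p [0.5102 0.3319 0.1827] a 3.022 q [ 0.23  0.65 -1.3   1.49  0.63  1.47  0.38]
units [-0.02  0.09  4.73]
```

View pics/s2.png

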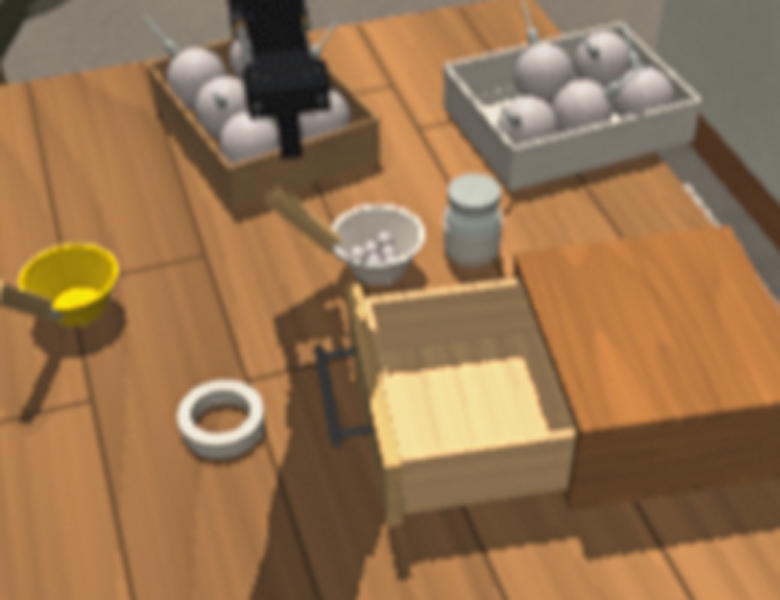

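Emit:
step_arm --steps '[{"fingers":1,"tx":0,"ty":0.1,"tz":1,"turn":0},{"fingers":1,"tx":0,"ty":0,"tz":1,"turn":0},{"fingers":1,"tx":0,"ty":0,"tz":1,"turn":0},{"fingers":1,"tx":0,"ty":0,"tz":1,"turn":0},{"fingers":1,"tx":0,"ty":0,"tz":0.7,"turn":0},{"fingers":1,"tx":0,"ty":0,"tz":0,"turn":0},{"fingers":0,"tx":0,"ty":0,"tz":0,"turn":0},{"fingers":0,"tx":0,"ty":0,"tz":0,"turn":0},{"fingers":0,"tx":0,"ty":0,"tz":0,"turn":0},{"fingers":0,"tx":0,"ty":0,"tz":0,"turn":0},{"fingers":0,"tx":0,"ty":0,"tz":0,"turn":0},{"fingers":0,"tx":0,"ty":0,"tz":0,"turn":0}]' --force 55

```text
time: 9.5
position: [0.511, 0.3351, 0.0912]
eef_rot: [0.185, 3.136, -0.0]
contact_force: [-0.4, 0.3, -1.5]
gripper_width: 0.0471
finger_force: 0.0
```

Emit:
step_arm --steps '[{"fingers":0,"tx":0,"ty":0,"tz":0,"turn":0},{"fingers":0,"tx":0,"ty":0,"tz":0,"turn":0},{"fingers":0,"tx":0,"ty":0,"tz":0,"turn":0}]'

```text
time: 9.8
position: [0.5109, 0.3351, 0.091]
eef_rot: [-0.185, -3.136, 0.0]
contact_force: [0.7, 0.7, 0.6]
gripper_width: 0.0232
finger_force: 0.0
```

Emit:
step_arm --steps '[{"fingers":0,"tx":0,"ty":0,"tz":0,"turn":0},{"fingers":0,"tx":0,"ty":0,"tz":0,"turn":0},{"fingers":0,"tx":0,"ty":0,"tz":0,"turn":0},{"fingers":0,"tx":0,"ty":0,"tz":0,"turn":0}]'

```text
time: 10.2
position: [0.5109, 0.3351, 0.091]
eef_rot: [0.185, 3.136, -0.0]
contact_force: [-0.7, 0.9, 0.7]
gripper_width: 0.0127
finger_force: 55.0
```

Emit:
step_arm --steps '[{"fingers":0,"tx":0,"ty":0,"tz":-0.5,"turn":0},{"fingers":0,"tx":0,"ty":0,"tz":-0.5,"turn":0},{"fingers":0,"tx":0,"ty":0,"tz":0,"turn":0}]'

```text
time: 10.5
position: [0.5115, 0.3358, 0.1129]
eef_rot: [0.185, 3.134, 0.002]
contact_force: [0.1, -0.2, -2.3]
gripper_width: 0.0128
finger_force: 55.0
```

```bash
cat >> h.py <<'E'
def cupfit(cams,g,yaw,tilt0,show=True):
    "fit tilt (grip point held at g) from masks"
    G=np.array([-.088,0,.093]);M={}
    for n in cams:
        arm.snapshot(n);ds=arm.cut_out(n,"cup");pc=proj(n,[g])[0]
        if not ds: continue
        d=min(ds,key=lambda d:np.hypot((d['bbox'][0]+d['bbox'][2])/2-pc[0],(d['bbox'][1]+d['bbox'][3])/2-pc[1]))
        M[n]=d['mask'];print(n,np.round(d['bbox']),d['mask'].sum(),d['confidence'])
    def c(t):
        T=T4(0,0,0,yaw,t);T[:3,3]=g-T[:3,:3]@G;return {n:round(float((M[n]*(1-cupmask(n,T))).sum()+.5*(cupmask(n,T)*(1-M[n])).sum())) for n in M}
    for t in np.arange(-20,141,8): print(t,c(np.radians(t)),end=';')
E
python3 -c "
from h import *
need([0,0,0]);p,R,a,o=pose();cupfit(['top','side'],p+[0,0,.005],a-np.pi,0)"
```

```text
t 10.5 p [0.5115 0.3358 0.1129] a 3.024 q [ 0.21  0.71 -1.25  1.57  0.69  1.36  0.34]
units [ 23.43 -19.69   5.58]
top [205. 171. 239. 208.] 606 0.97
side [264. 119. 320. 149.] 719 0.91
-20 {'top': 447, 'side': 574};-12 {'top': 378, 'side': 466};-4 {'top': 298, 'side': 333};4 {'top': 218, 'side': 170};12 {'top': 326, 'side': 251};20 {'top': 487, 'side': 436};28 {'top': 633, 'side': 595};36 {'top': 695, 'side': 731};44 {'top': 773, 'side': 896};52 {'top': 875, 'side': 999};60 {'top': 918, 'side': 993};68 {'top': 921, 'side': 985};76 {'top': 922, 'side': 976};84 {'top': 916, 'side': 966};92 {'top': 914, 'side': 968};100 {'top': 951, 'side': 991};108 {'top': 993, 'side': 1012};116 {'top': 1031, 'side': 1029};124 {'top': 1065, 'side': 1045};132 {'top': 1094, 'side': 1059};140 {'top': 1125, 'side': 1074};
```

Emit:
step_arm --steps '[{"fingers":0,"tx":0,"ty":0,"tz":-0.5,"turn":0},{"fingers":0,"tx":0,"ty":0,"tz":-1,"turn":0},{"fingers":0,"tx":0,"ty":0,"tz":-1,"turn":0},{"fingers":0,"tx":0,"ty":0,"tz":-1,"turn":0},{"fingers":0,"tx":0,"ty":0,"tz":-1,"turn":0.3},{"fingers":0,"tx":0,"ty":0,"tz":-1,"turn":0.6},{"fingers":0,"tx":0,"ty":0,"tz":-0.6,"turn":1},{"fingers":0,"tx":0,"ty":0,"tz":0,"turn":1},{"fingers":0,"tx":0,"ty":0,"tz":0,"turn":1},{"fingers":0,"tx":0,"ty":0,"tz":0,"turn":1},{"fingers":0,"tx":0,"ty":0,"tz":0,"turn":1},{"fingers":0,"tx":0,"ty":0,"tz":0,"turn":1}]'

```text
time: 11.9
position: [0.5107, 0.3353, 0.2336]
eef_rot: [-1.24, -2.887, -0.0]
contact_force: [-0.4, -0.2, -1.2]
gripper_width: 0.0125
finger_force: 55.0
```

Emit:
step_arm --steps '[{"fingers":0,"tx":0,"ty":0,"tz":0,"turn":1},{"fingers":0,"tx":0,"ty":0,"tz":0,"turn":1},{"fingers":0,"tx":0,"ty":0,"tz":0,"turn":1},{"fingers":0,"tx":0,"ty":0,"tz":0,"turn":1},{"fingers":0,"tx":0,"ty":0,"tz":0,"turn":1},{"fingers":0,"tx":0,"ty":0,"tz":0,"turn":1},{"fingers":0,"tx":0,"ty":0,"tz":0,"turn":1},{"fingers":0,"tx":0,"ty":0,"tz":0,"turn":1},{"fingers":0,"tx":0,"ty":0,"tz":0,"turn":0.6},{"fingers":0,"tx":0,"ty":0,"tz":0,"turn":0.3},{"fingers":0,"tx":0,"ty":0,"tz":0,"turn":0}]'

```text
time: 13.0
position: [0.5108, 0.3353, 0.2334]
eef_rot: [2.357, 2.077, 0.001]
contact_force: [-0.8, 0.3, -2.7]
gripper_width: 0.0125
finger_force: 55.0
```

```bash
python3 -c "
from h import *
need([.6125,.1156,.195])"
```

```text
t 13.0 p [0.5108 0.3353 0.2334] a 1.444 q [ 0.08  0.46 -1.02  1.42  0.39  1.47 -1.05]
units [-10.26   6.43   1.92]
```

Emit:
step_arm --steps '[{"fingers":0,"tx":-0.4,"ty":0.2,"tz":0,"turn":0},{"fingers":0,"tx":-0.8,"ty":0.5,"tz":0,"turn":0},{"fingers":0,"tx":-1,"ty":0.6,"tz":0,"turn":0},{"fingers":0,"tx":-1,"ty":0.6,"tz":0,"turn":0},{"fingers":0,"tx":-1,"ty":0.6,"tz":0,"turn":0},{"fingers":0,"tx":-1,"ty":0.6,"tz":0,"turn":0},{"fingers":0,"tx":-1,"ty":0.6,"tz":0,"turn":0},{"fingers":0,"tx":-1,"ty":0.6,"tz":0,"turn":0},{"fingers":0,"tx":-1,"ty":0.6,"tz":0,"turn":0},{"fingers":0,"tx":-0.8,"ty":0.6,"tz":0,"turn":0},{"fingers":0,"tx":-0.8,"ty":0.6,"tz":0,"turn":0},{"fingers":0,"tx":-0.5,"ty":0.4,"tz":0,"turn":0}]'

```text
time: 14.2
position: [0.6147, 0.1119, 0.2329]
eef_rot: [2.359, 2.074, -0.001]
contact_force: [0.2, -0.3, -2.0]
gripper_width: 0.0131
finger_force: 55.0
```

Emit:
step_arm --steps '[{"fingers":0,"tx":0,"ty":0,"tz":0.5,"turn":0},{"fingers":0,"tx":0,"ty":0,"tz":0.9,"turn":0},{"fingers":0,"tx":0,"ty":0,"tz":0.5,"turn":0},{"fingers":0,"tx":0,"ty":0,"tz":0,"turn":0}]'

```text
time: 14.6
position: [0.6126, 0.1149, 0.1932]
eef_rot: [-2.355, -2.077, 0.004]
contact_force: [-0.5, 0.5, -2.0]
gripper_width: 0.0128
finger_force: 55.0
```

```bash
python3 -c "
from h import *
need([.6125,.1156,.195])
for n in ('side','top'):
  im=arm.snapshot(n);v0,u0=(110,230) if n=='side' else (100,210)
  cv2.imwrite('pics/%s3.png'%n,cv2.resize(im[v0:v0+150,u0:u0+200,::-1],None,fx=3.5,fy=3.5,interpolation=cv2.INTER_CUBIC))"
```

```text
t 14.6 p [0.6126 0.1149 0.1932] a 1.445 q [ 0.43  0.5  -0.95  1.44  0.4   1.41 -0.65]
units [ 0.03 -0.01 -0.09]
```

View pics/side3.png

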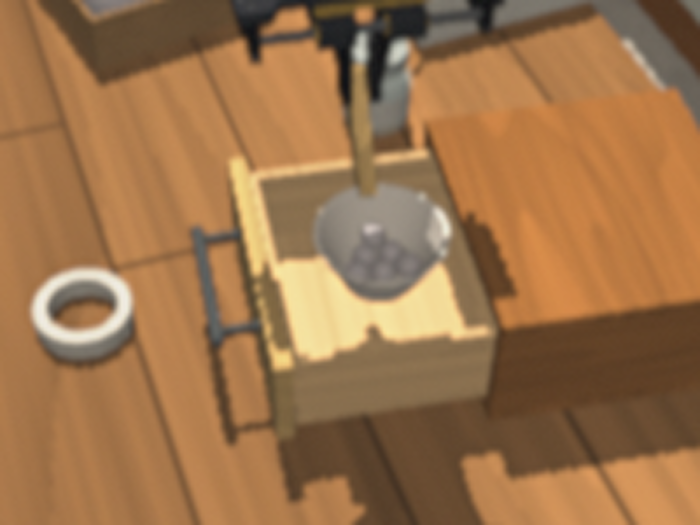

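Emit:
step_arm --steps '[{"fingers":0,"tx":0,"ty":-0.2,"tz":0,"turn":0},{"fingers":0,"tx":0,"ty":0,"tz":0,"turn":0},{"fingers":0,"tx":0,"ty":0,"tz":0,"turn":0},{"fingers":0,"tx":0,"ty":0,"tz":0,"turn":0}]' --force 12

```text
time: 15.1
position: [0.61, 0.115, 0.1954]
eef_rot: [2.358, 2.076, 0.001]
contact_force: [0.2, 0.5, -0.9]
gripper_width: 0.0135
finger_force: 12.0
```

```bash
python3 -c "
from h import *
need([.6125,.1156,.195]);p,R,a,o=pose();print(o['torque'],o['contact_force'],o['finger_force']);cupfit(['side'],p+[0,0,.005],a-np.pi,0)"
```

```text
t 15.1 p [0.61   0.115  0.1954] a 1.444 q [ 0.43  0.49 -0.95  1.45  0.4   1.41 -0.65]
units [0.05 0.12 0.02]
[ 0.0544102  -0.09777735 -0.01279753] [ 0.20204952  0.50293697 -0.92425702] 11.99927642941475
side [176. 143. 218. 170.] 780 0.82
-20 {'side': 1365};-12 {'side': 1389};-4 {'side': 1405};4 {'side': 1413};12 {'side': 1416};20 {'side': 1426};28 {'side': 1435};36 {'side': 1433};44 {'side': 1417};52 {'side': 1395};60 {'side': 1364};68 {'side': 1323};76 {'side': 1281};84 {'side': 1240};92 {'side': 1199};100 {'side': 1174};108 {'side': 1156};116 {'side': 1153};124 {'side': 1158};132 {'side': 1156};140 {'side': 1148};
```

```bash
python3 -c "
from h import *
im=arm.snapshot('side');im2=arm.snapshot('top')
f=lambda i,v0,u0:cv2.resize(i[v0:v0+150,u0:u0+190,::-1],None,fx=2.1*1,fy=2.1*1.9,interpolation=cv2.INTER_CUBIC)
g=lambda i,v0,u0:cv2.resize(i[v0:v0+140,u0:u0+140,::-1],(400,400),interpolation=cv2.INTER_CUBIC)
cv2.imwrite('pics/a4.png',np.hstack([g(im,110,260),g(im2,120,240)]))"
```

View pics/a4.png

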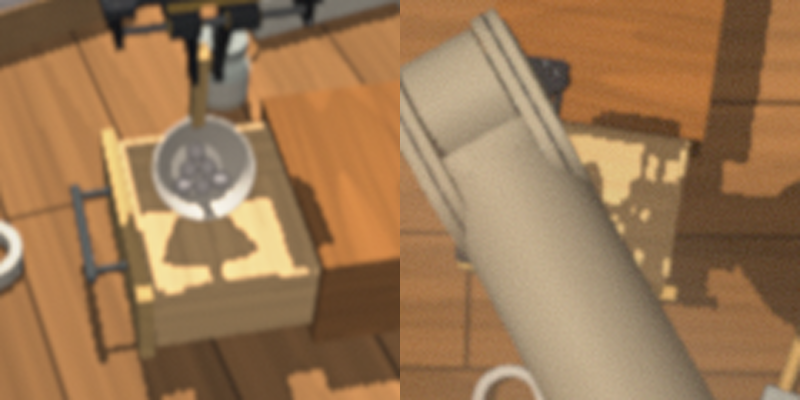

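Emit:
step_arm --steps '[{"fingers":0,"tx":0,"ty":0,"tz":0,"turn":0},{"fingers":0,"tx":0,"ty":0,"tz":0,"turn":0},{"fingers":0,"tx":0,"ty":0,"tz":0,"turn":0}]'

```text
time: 15.6
position: [0.6099, 0.1148, 0.195]
eef_rot: [2.358, 2.076, -0.0]
contact_force: [-1.0, 1.0, -2.4]
gripper_width: 0.0135
finger_force: 12.0
```

```bash
cat >> h.py <<'E'
def tilt(name=None,shiftgrip=0.0):
    "tilt from low-saturation pixels of the side view around the grip, body only"
    p,R,a,o=pose();g=p+np.array([0,0,.005]);yaw=a-np.pi;G=np.array([-.088,0,.093])
    im=arm.snapshot("side")
    hsv=cv2.cvtColor(im,cv2.COLOR_RGB2HSV);m=((hsv[...,1]<75)&(hsv[...,2]>75)).astype(np.uint8)
    roi=np.zeros_like(m)
    q=proj("side",np.array([g+np.array([x,y,z]) for x in(-.065,.065) for y in(-.13,.13) for z in(-.03,-.17)]))
    cv2.fillConvexPoly(roi,cv2.convexHull(np.round(q).astype(np.int32)),1);m*=roi
    body=cupparts()[0];res=[]
    for t in np.arange(-10,131,5):
        T=T4(0,0,0,yaw,np.radians(t));T[:3,3]=g-T[:3,:3]@G
        k=np.zeros_like(m);cv2.fillConvexPoly(k,cv2.convexHull(np.round(proj("side",body@T[:3,:3].T+T[:3,3])).astype(np.int32)),1)
        res.append((round(float((k&m).sum()/(k|m).sum()),2),int(t)))
    print("F",o['contact_force'].round(1),"M",o['torque'].round(3),"tilt",sorted(res)[::-1][:4],m.sum())
    if name: cv2.imwrite(name,np.hstack([cv2.resize(im[100:240,250:410,::-1],(640,560),interpolation=cv2.INTER_CUBIC)]))
E
python3 -c "
from h import *
tilt('pics/a5.png')"
```

```text
F [-1.   1.  -2.4] M [ 0.014 -0.067  0.026] tilt [(0.75, 60), (0.71, 55), (0.67, 65), (0.65, 50)] 1318
```

Emit:
step_arm --steps '[{"fingers":0,"tx":0,"ty":0,"tz":0,"turn":0},{"fingers":0,"tx":0,"ty":0,"tz":0,"turn":0},{"fingers":0,"tx":-0.3,"ty":0,"tz":0,"turn":0},{"fingers":0,"tx":-0.5,"ty":0,"tz":0,"turn":0},{"fingers":0,"tx":-0.5,"ty":0,"tz":0,"turn":0},{"fingers":0,"tx":-0.5,"ty":0,"tz":0,"turn":0},{"fingers":0,"tx":-0.5,"ty":0,"tz":0,"turn":0},{"fingers":0,"tx":-0.5,"ty":0,"tz":0,"turn":0},{"fingers":0,"tx":-0.5,"ty":0,"tz":0,"turn":0},{"fingers":0,"tx":-0.5,"ty":0,"tz":0,"turn":0},{"fingers":0,"tx":-0.5,"ty":0,"tz":0,"turn":0}]' --force 40

```text
time: 16.75
position: [0.5989, 0.0287, 0.1951]
eef_rot: [2.358, 2.076, 0.0]
contact_force: [-0.5, -0.4, -2.4]
gripper_width: 0.0132
finger_force: 40.0
```

```bash
python3 -c "
from h import *
need([.6125,.1156,.195])
tilt('pics/a6.png')"
```

```text
t 16.75 p [0.5989 0.0287 0.1951] a 1.444 q [ 0.6   0.44 -0.95  1.51  0.36  1.38 -0.5 ]
units [4.4  0.13 0.  ]
F [-0.5 -0.4 -2.4] M [-0.004 -0.092 -0.036] tilt [(0.88, 60), (0.81, 55), (0.8, 65), (0.72, 50)] 1174
```

View pics/a6.png

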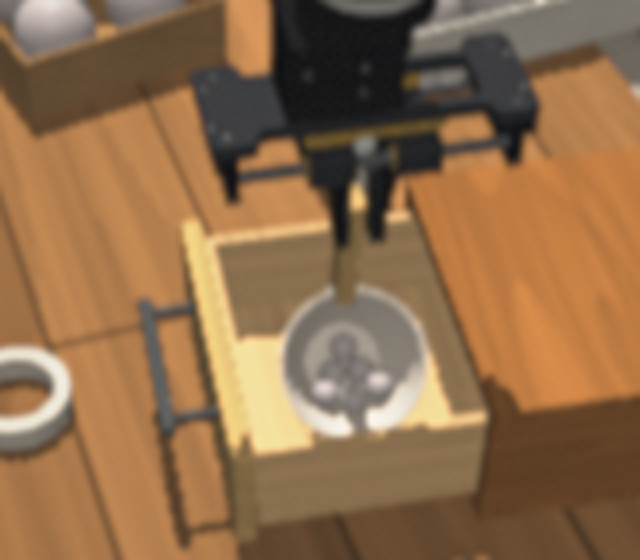

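Emit:
step_arm --steps '[{"fingers":0,"tx":-0.5,"ty":0,"tz":0,"turn":0},{"fingers":0,"tx":-0.5,"ty":0,"tz":0,"turn":0},{"fingers":0,"tx":-0.5,"ty":0,"tz":0,"turn":0},{"fingers":0,"tx":-0.5,"ty":0,"tz":0,"turn":0},{"fingers":0,"tx":-0.5,"ty":0,"tz":0,"turn":0},{"fingers":0,"tx":-0.5,"ty":0,"tz":0,"turn":0}]'

```text
time: 17.4
position: [0.5913, -0.0307, 0.1951]
eef_rot: [2.358, 2.076, 0.0]
contact_force: [0.6, 2.4, -1.1]
gripper_width: 0.013
finger_force: 40.0
```

```bash
python3 -c "
from h import *
need([.6125,.1156,.195])
tilt('pics/a7.png')"
```

```text
t 17.4 p [ 0.5913 -0.0307  0.1951] a 1.444 q [ 0.71  0.42 -0.95  1.53  0.34  1.37 -0.39]
units [7.39 0.13 0.01]
F [ 0.6  2.4 -1.1] M [ 0.619 -0.171  0.055] tilt [(0.77, 80), (0.73, 85), (0.69, 75), (0.55, 90)] 868
```

Emit:
step_arm --steps '[{"fingers":0,"tx":-0.5,"ty":0,"tz":0,"turn":0},{"fingers":0,"tx":-0.5,"ty":0,"tz":0,"turn":0},{"fingers":0,"tx":-0.5,"ty":0,"tz":0,"turn":0},{"fingers":0,"tx":-0.5,"ty":0,"tz":0,"turn":0},{"fingers":0,"tx":-0.5,"ty":0,"tz":0,"turn":0},{"fingers":0,"tx":0,"ty":0,"tz":0,"turn":0},{"fingers":0,"tx":0.5,"ty":0,"tz":0,"turn":0},{"fingers":0,"tx":1,"ty":0,"tz":0,"turn":0},{"fingers":0,"tx":1,"ty":0,"tz":0,"turn":0},{"fingers":0,"tx":0.5,"ty":0,"tz":0,"turn":0},{"fingers":0,"tx":0,"ty":0,"tz":0,"turn":0},{"fingers":0,"tx":0,"ty":0,"tz":0,"turn":0}]'

```text
time: 18.65
position: [0.5927, -0.0207, 0.1951]
eef_rot: [2.357, 2.075, -0.001]
contact_force: [-0.0, -0.5, -1.0]
gripper_width: 0.0128
finger_force: 40.0
```

```bash
python3 -c "
from h import *
need([.6125,.1156,.195])
tilt('pics/a8.png')"
```

```text
t 18.65 p [ 0.5927 -0.0207  0.1951] a 1.444 q [ 0.69  0.42 -0.95  1.53  0.34  1.37 -0.41]
units [ 6.89  0.12 -0.  ]
F [-0.  -0.5 -1. ] M [-0.145 -0.107 -0.03 ] tilt [(0.84, 85), (0.79, 80), (0.67, 90), (0.62, 75)] 1001
```

View pics/a8.png

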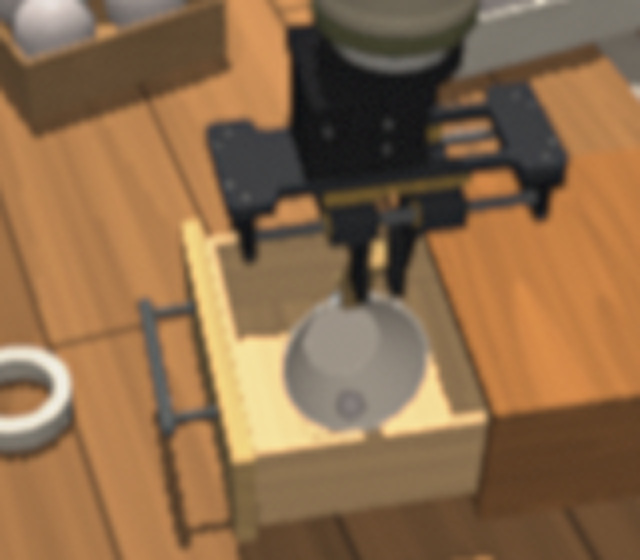

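```bash
cat >> h.py <<'E'
def beads(cam="side"):
    arm.snapshot(cam)
    for d in arm.recognise(cam,"bead0"):
        b=np.array(d['bbox']);print(b.round(1),round(d['confidence'],2),end=' ; ')
    print()
E
python3 -c "
from h import *
beads();p=pose()[0]
q=proj('side',[p]);print(q)
print('crop map: px=(x/4+250, y/4+100)')"
```

```text
[330.  198.4 341.7 207.4] 0.46 ; [318.8 162.5 359.6 207.1] 0.17 ; 
[[343.5235281  177.55706085]]
crop map: px=(x/4+250, y/4+100)
```

Emit:
step_arm --steps '[{"fingers":0,"tx":-0.8,"ty":0,"tz":0,"turn":0},{"fingers":0,"tx":-1,"ty":0,"tz":0,"turn":0},{"fingers":0,"tx":-0.8,"ty":0,"tz":0,"turn":0},{"fingers":0,"tx":-0.5,"ty":0,"tz":0,"turn":0},{"fingers":0,"tx":-0.5,"ty":0,"tz":0,"turn":0},{"fingers":0,"tx":-0.4,"ty":0,"tz":0,"turn":0},{"fingers":0,"tx":0,"ty":0,"tz":0,"turn":0},{"fingers":0,"tx":0.8,"ty":0,"tz":0,"turn":0},{"fingers":0,"tx":1,"ty":0,"tz":0,"turn":0},{"fingers":0,"tx":1,"ty":0,"tz":0,"turn":0},{"fingers":0,"tx":1,"ty":0,"tz":0,"turn":0},{"fingers":0,"tx":0,"ty":0,"tz":0,"turn":0}]'

```text
time: 20.0
position: [0.5921, -0.0186, 0.1956]
eef_rot: [-2.351, -2.083, -0.002]
contact_force: [-0.6, 0.5, -0.7]
gripper_width: 0.0126
finger_force: 40.2
```

```bash
python3 -c "
from h import *
need([.6125,.1156,.195])
tilt('pics/a9.png');beads()"
```

```text
t 20.0 p [ 0.5921 -0.0186  0.1956] a 1.45 q [ 0.69  0.42 -0.95  1.53  0.34  1.37 -0.41]
units [6.78 0.2  0.04]
F [-0.6  0.5 -0.7] M [ 0.028 -0.062 -0.018] tilt [(0.85, 90), (0.74, 95), (0.68, 85), (0.54, 100)] 928
```

Emit:
step_arm --steps '[{"fingers":0,"tx":0.5,"ty":0,"tz":-0.5,"turn":0},{"fingers":0,"tx":0.5,"ty":0,"tz":-1,"turn":0},{"fingers":0,"tx":0.5,"ty":0,"tz":-1,"turn":0},{"fingers":0,"tx":0.5,"ty":0,"tz":-1,"turn":0},{"fingers":0,"tx":0.5,"ty":0,"tz":-1,"turn":0},{"fingers":0,"tx":0.5,"ty":0,"tz":-1,"turn":0},{"fingers":0,"tx":0,"ty":0,"tz":-0.5,"turn":0},{"fingers":0,"tx":0,"ty":0,"tz":0,"turn":0}]'

```text
time: 20.95
position: [0.6003, 0.0357, 0.3166]
eef_rot: [2.357, 2.075, 0.003]
contact_force: [0.0, -0.6, -2.2]
gripper_width: 0.0124
finger_force: 40.1
```

```bash
python3 -c "
from h import *
need([.573,.326,.30])
tilt('pics/a10.png');beads()"
```

```text
t 20.95 p [0.6003 0.0357 0.3166] a 1.444 q [ 0.58  0.39 -0.98  1.3   0.32  1.61 -0.48]
units [14.23 -3.19  0.83]
F [ 0.  -0.6 -2.2] M [-0.162 -0.096 -0.054] tilt [(0.76, 90), (0.72, 85), (0.63, 95), (0.59, 80)] 1303
[237.9 188.1 268.6 213.6] 0.74 ; [314.9 102.6 352.5 161.7] 0.32 ;
```

View pics/a10.png

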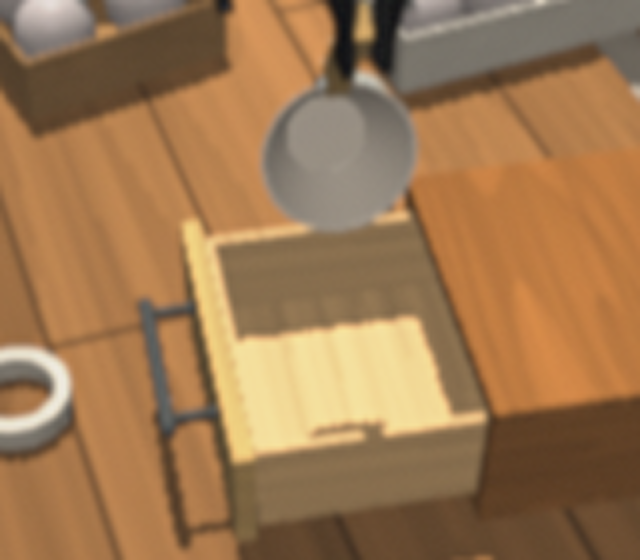

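Emit:
step_arm --steps '[{"fingers":0,"tx":0.6,"ty":-0.2,"tz":0,"turn":0},{"fingers":0,"tx":1,"ty":-0.2,"tz":0,"turn":0},{"fingers":0,"tx":1,"ty":-0.2,"tz":0,"turn":0},{"fingers":0,"tx":1,"ty":-0.2,"tz":0,"turn":0},{"fingers":0,"tx":1,"ty":-0.2,"tz":0,"turn":0},{"fingers":0,"tx":1,"ty":-0.2,"tz":0,"turn":0},{"fingers":0,"tx":1,"ty":-0.2,"tz":0,"turn":0},{"fingers":0,"tx":1,"ty":-0.2,"tz":0,"turn":0},{"fingers":0,"tx":1,"ty":-0.2,"tz":0,"turn":0},{"fingers":0,"tx":1,"ty":-0.2,"tz":0,"turn":0},{"fingers":0,"tx":1,"ty":-0.2,"tz":0,"turn":0},{"fingers":0,"tx":1,"ty":-0.2,"tz":0,"turn":0}]'

```text
time: 22.3
position: [0.5807, 0.273, 0.3144]
eef_rot: [-2.357, -2.076, 0.002]
contact_force: [0.5, 0.0, -0.9]
gripper_width: 0.0124
finger_force: 40.1
```

Emit:
step_arm --steps '[{"fingers":0,"tx":1,"ty":-0.3,"tz":0,"turn":0},{"fingers":0,"tx":1,"ty":-0.3,"tz":0,"turn":0},{"fingers":0,"tx":0.6,"ty":-0.2,"tz":0,"turn":0},{"fingers":0,"tx":0,"ty":0,"tz":0,"turn":-0.5},{"fingers":0,"tx":0,"ty":0,"tz":0,"turn":-1},{"fingers":0,"tx":0,"ty":0,"tz":0,"turn":-1},{"fingers":0,"tx":0,"ty":0,"tz":0,"turn":-1},{"fingers":0,"tx":0,"ty":0,"tz":0,"turn":-1},{"fingers":0,"tx":0,"ty":0,"tz":0,"turn":-1},{"fingers":0,"tx":0,"ty":0,"tz":0,"turn":-1},{"fingers":0,"tx":0,"ty":0,"tz":0,"turn":-1},{"fingers":0,"tx":0,"ty":0,"tz":0,"turn":-1}]'

```text
time: 23.5
position: [0.572, 0.3252, 0.3147]
eef_rot: [-1.287, -2.866, 0.001]
contact_force: [-0.1, -0.2, -1.5]
gripper_width: 0.0125
finger_force: 40.1
```

Emit:
step_arm --steps '[{"fingers":0,"tx":0,"ty":0,"tz":0,"turn":-1},{"fingers":0,"tx":0,"ty":0,"tz":0,"turn":-1},{"fingers":0,"tx":0,"ty":0,"tz":0,"turn":-1},{"fingers":0,"tx":0,"ty":0,"tz":0,"turn":-1},{"fingers":0,"tx":0,"ty":0,"tz":0,"turn":-1},{"fingers":0,"tx":0,"ty":0,"tz":0,"turn":-1},{"fingers":0,"tx":0,"ty":0,"tz":0,"turn":-1},{"fingers":0,"tx":0,"ty":0,"tz":0,"turn":-0.3},{"fingers":0,"tx":0,"ty":0,"tz":0,"turn":0}]'

```text
time: 24.4
position: [0.5722, 0.3253, 0.3148]
eef_rot: [-0.187, -3.136, 0.0]
contact_force: [0.1, -0.7, -1.6]
gripper_width: 0.0128
finger_force: 40.1
```

Emit:
step_arm --steps '[{"fingers":0,"tx":0,"ty":0,"tz":0,"turn":0},{"fingers":0,"tx":0,"ty":0,"tz":0,"turn":0},{"fingers":0,"tx":0,"ty":0,"tz":0,"turn":0},{"fingers":0,"tx":0,"ty":0,"tz":0,"turn":0},{"fingers":0,"tx":0,"ty":0,"tz":0,"turn":0},{"fingers":0,"tx":0,"ty":0,"tz":0,"turn":0},{"fingers":0,"tx":0,"ty":0,"tz":0,"turn":0},{"fingers":0,"tx":0,"ty":0,"tz":0,"turn":0}]' --force 8

```text
time: 25.2
position: [0.5722, 0.3253, 0.315]
eef_rot: [0.185, 3.136, -0.0]
contact_force: [0.1, 0.1, -1.6]
gripper_width: 0.0136
finger_force: 8.0
```

```bash
cat >> h.py <<'E'
def tilt2(cams=("side","top"),z0=None):
    "tilt from cut_out masks; grip fixed"
    p,R,a,o=pose();g=p+np.array([0,0,.005]);yaw=a-np.pi;G=np.array([-.088,0,.093])
    for n in cams:
        arm.snapshot(n);ds=arm.cut_out(n,"cup")
        pc=proj(n,[g])[0];out=[]
        for d in ds:
            m=d['mask'];r=[]
            for t in np.arange(-10,131,5):
                T=T4(0,0,0,yaw,np.radians(t));T[:3,3]=g-T[:3,:3]@G;k=cupmask(n,T)>.5
                r.append((round(float((k&m).sum()/(k|m).sum()),2),int(t)))
            out.append(sorted(r)[::-1][:3])
        print(n,out)
    print("F",o['contact_force'].round(1),"M",o['torque'].round(3))
E
python3 -c "
from h import *
need([.573,.326,.30])
tilt2();beads('top')"
```

```text
t 25.2 p [0.5722 0.3253 0.315 ] a 3.024 q [ 0.12  0.66 -1.26  1.12  0.63  1.74  0.52]
units [-0.04  0.04  0.75]
side [[(0.0, 130), (0.0, 125), (0.0, 120)], [(0.54, 60), (0.54, 55), (0.46, 65)]]
top []
F [ 0.1  0.1 -1.6] M [ 0.084 -0.181 -0.003]
```

Emit:
step_arm --steps '[{"fingers":0,"tx":-0.5,"ty":0,"tz":0.5,"turn":0},{"fingers":0,"tx":-0.5,"ty":0,"tz":1,"turn":0},{"fingers":0,"tx":0,"ty":0,"tz":1,"turn":0},{"fingers":0,"tx":0,"ty":0,"tz":1,"turn":0},{"fingers":0,"tx":0,"ty":0,"tz":1,"turn":0},{"fingers":0,"tx":0,"ty":0,"tz":1,"turn":0},{"fingers":0,"tx":0,"ty":0,"tz":1,"turn":0},{"fingers":0,"tx":0,"ty":0,"tz":0.5,"turn":0},{"fingers":0,"tx":0,"ty":0,"tz":0.3,"turn":0},{"fingers":0,"tx":0,"ty":0,"tz":0.3,"turn":0},{"fingers":0,"tx":0,"ty":0,"tz":0,"turn":0}]' --force 6

```text
time: 26.6
position: [0.5922, 0.3228, 0.1625]
eef_rot: [-0.185, -3.136, 0.0]
contact_force: [0.4, -0.0, -2.0]
gripper_width: 0.014
finger_force: 6.0
```

```bash
python3 -c "
from h import *
need([.59,.32,.148])
tilt2();print(back('top',[207,296],.05))"
```

```text
t 26.6 p [0.5922 0.3228 0.1625] a 3.024 q [ 0.16  0.77 -1.2   1.33  0.71  1.5   0.48]
units [ 0.09 -0.15  0.73]
side [[(0.59, 60), (0.59, 55), (0.49, 65)], [(0.0, 130), (0.0, 125), (0.0, 120)]]
top [[(0.0, 130), (0.0, 125), (0.0, 120)]]
F [ 0.4 -0.  -2. ] M [ 0.051 -0.149 -0.059]
[[0.26862727 0.36227381 0.05      ]]
```

Emit:
step_arm --steps '[{"fingers":0,"tx":0,"ty":0,"tz":0.4,"turn":0},{"fingers":0,"tx":0.1,"ty":0,"tz":0.3,"turn":0},{"fingers":0,"tx":0.2,"ty":0,"tz":0.1,"turn":0},{"fingers":0,"tx":0.2,"ty":0,"tz":0.1,"turn":0},{"fingers":0,"tx":0.2,"ty":0,"tz":0.1,"turn":0}]'

```text
time: 27.3
position: [0.5781, 0.3253, 0.1441]
eef_rot: [0.185, 3.135, 0.002]
contact_force: [-0.7, 0.4, 9.3]
gripper_width: 0.014
finger_force: 6.0
```

Emit:
step_arm --steps '[{"fingers":0,"tx":0.2,"ty":0,"tz":0.1,"turn":0},{"fingers":0,"tx":0.2,"ty":0,"tz":0.1,"turn":0}]'

```text
time: 27.5
position: [0.5701, 0.3266, 0.1408]
eef_rot: [0.184, 3.134, 0.003]
contact_force: [-0.5, 0.4, 8.0]
gripper_width: 0.0139
finger_force: 6.0
```

```bash
python3 -c "
from h import *
need([.59,.32,.148])
tilt2(['side'])"
```

```text
t 27.5 p [0.5701 0.3266 0.1408] a 3.024 q [ 0.18  0.76 -1.21  1.41  0.71  1.45  0.44]
units [-1.03 -0.21 -0.36]
side [[(0.65, 50), (0.58, 55), (0.51, 45)], [(0.0, 130), (0.0, 125), (0.0, 120)]]
F [-0.5  0.4  8. ] M [-0.013  0.1   -0.001]
```

Emit:
step_arm --steps '[{"fingers":0,"tx":0.6,"ty":0,"tz":0,"turn":0},{"fingers":0,"tx":0.6,"ty":0,"tz":0,"turn":0},{"fingers":0,"tx":0.6,"ty":0,"tz":0.1,"turn":0},{"fingers":0,"tx":0.6,"ty":0,"tz":0.2,"turn":0}]'

```text
time: 28.0
position: [0.5212, 0.3315, 0.1331]
eef_rot: [0.184, 3.136, 0.0]
contact_force: [-0.3, -0.0, 2.4]
gripper_width: 0.0138
finger_force: 6.0
```

```bash
python3 -c "
from h import *
need([.59,.32,.148])
tilt2(['side'])"
```

```text
t 28.0 p [0.5212 0.3315 0.1331] a 3.024 q [ 0.22  0.7  -1.25  1.53  0.67  1.4   0.37]
units [-3.48 -0.17 -0.74]
side [[(0.0, 130), (0.0, 125), (0.0, 120)], [(0.68, 35), (0.59, 40), (0.59, 30)], [(0.0, 130), (0.0, 125), (0.0, 120)]]
F [-0.3 -0.   2.4] M [ 0.141 -0.073  0.042]
```

Emit:
step_arm --steps '[{"fingers":0,"tx":0.6,"ty":0,"tz":0.25,"turn":0},{"fingers":0,"tx":0.6,"ty":0,"tz":0.3,"turn":0},{"fingers":0,"tx":0.55,"ty":0,"tz":0.35,"turn":0},{"fingers":0,"tx":0.5,"ty":0,"tz":0.4,"turn":0},{"fingers":0,"tx":0.45,"ty":0,"tz":0.45,"turn":0},{"fingers":0,"tx":0.4,"ty":0,"tz":0.4,"turn":0},{"fingers":0,"tx":0,"ty":0,"tz":0,"turn":0}]'

```text
time: 28.8
position: [0.4597, 0.3382, 0.0889]
eef_rot: [-0.183, -3.135, 0.002]
contact_force: [-0.6, 0.4, 2.5]
gripper_width: 0.0139
finger_force: 6.0
```

```bash
python3 -c "
from h import *
need([.59,.32,.148])
tilt2(['side'])"
```

```text
t 28.8 p [0.4597 0.3382 0.0889] a 3.025 q [ 0.23  0.67 -1.27  1.7   0.67  1.29  0.27]
units [-6.58 -0.15 -2.96]
side [[(0.74, 5), (0.73, 0), (0.63, 10)], [(0.0, 130), (0.0, 125), (0.0, 120)]]
F [-0.6  0.4  2.5] M [ 0.234  0.1   -0.032]
```

Emit:
step_arm --steps '[{"fingers":0.6,"tx":0,"ty":0,"tz":0,"turn":0},{"fingers":0.6,"tx":0,"ty":0,"tz":0,"turn":0},{"fingers":0.6,"tx":0,"ty":0,"tz":0,"turn":0},{"fingers":0.6,"tx":0,"ty":0,"tz":0,"turn":0},{"fingers":0.6,"tx":0,"ty":0,"tz":0,"turn":0},{"fingers":0.6,"tx":0,"ty":0,"tz":-0.3,"turn":0},{"fingers":0.6,"tx":0,"ty":0,"tz":-1,"turn":0},{"fingers":0.6,"tx":0,"ty":0,"tz":-1,"turn":0},{"fingers":0.6,"tx":0,"ty":0,"tz":-1,"turn":0},{"fingers":0.6,"tx":0,"ty":0,"tz":-1,"turn":0},{"fingers":0.6,"tx":0,"ty":0,"tz":-1,"turn":0},{"fingers":0,"tx":0,"ty":0,"tz":-1,"turn":0}]'

```text
time: 30.1
position: [0.4609, 0.3385, 0.2173]
eef_rot: [0.185, 3.136, 0.0]
contact_force: [-0.2, 0.2, -0.5]
gripper_width: 0.049
finger_force: 0.0
```

```bash
python3 -c "
from h import *
need([.59,.32,.148]);beads('top')
for n in ('side','top'): print(n,[(d['bbox'],d['confidence']) for d in arm.recognise(n,'cup')], [(d['bbox'],d['confidence']) for d in arm.recognise(n,'jar')])
im=arm.snapshot('side');im2=arm.snapshot('top')
g=lambda i,v0,u0:cv2.resize(i[v0:v0+150,u0:u0+100,::-1],(400,600),interpolation=cv2.INTER_CUBIC)
cv2.imwrite('pics/a11.png',np.hstack([cv2.resize(im[90:240,240:340,::-1],(400,600)),cv2.resize(im2[120:270,250:350,::-1],(400,600),interpolation=cv2.INTER_CUBIC)]))
T=T4(.598-.052,.323+.006,0,-.12)
for n in ('side','top'):
  m=cupmask(n,T)>.3;v,u=np.nonzero(m);print(n,u.min(),v.min(),u.max(),v.max())
"
```

```text
t 30.1 p [0.4609 0.3385 0.2173] a 3.024 q [ 0.28  0.56 -1.37  1.54  0.55  1.49  0.35]
units [-6.52 -0.16  3.47]
[262.4 163.2 340.4 238.3] 0.56 ; 
side [([174.9, 142.7, 221.7, 169.4], 0.96), ([250.4, 130.2, 300.0, 154.5], 0.89)] [([330.3, 116.3, 348.9, 151.5], 0.64), ([287.9, 155.3, 371.4, 234.1], 0.3)]
top [([202.9, 190.8, 239.0, 224.3], 0.95), ([188.4, 294.3, 227.4, 325.4], 0.72)] [([213.8, 145.6, 236.8, 170.0], 0.86), ([203.9, 192.7, 237.5, 224.2], 0.49)]
side 251 124 305 157
top 204 191 237 245
```

View pics/a11.png

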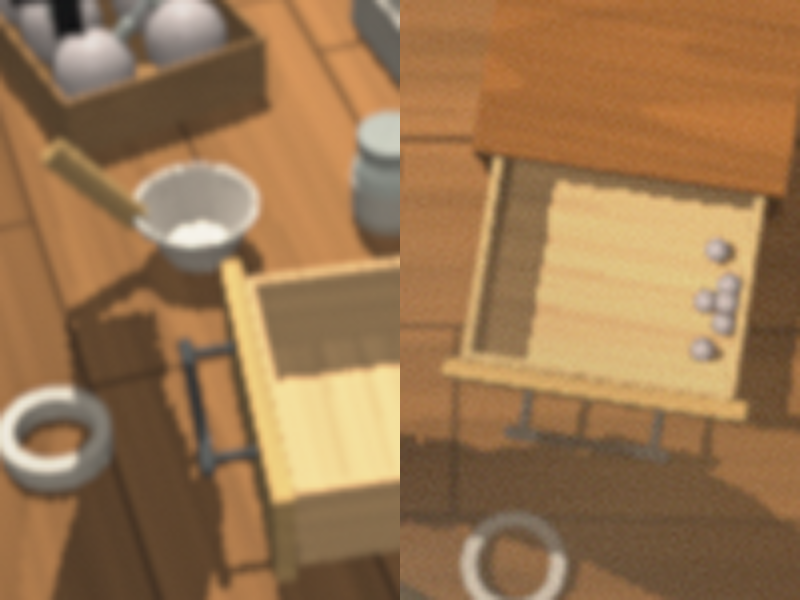

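Emit:
step_arm --steps '[{"fingers":0,"tx":0,"ty":-1,"tz":0,"turn":0},{"fingers":0,"tx":0,"ty":-1,"tz":0,"turn":0},{"fingers":0,"tx":0,"ty":-1,"tz":0,"turn":0},{"fingers":0,"tx":0,"ty":-1,"tz":0,"turn":0},{"fingers":0,"tx":0,"ty":-1,"tz":0,"turn":0},{"fingers":0,"tx":0,"ty":-1,"tz":0,"turn":0},{"fingers":0,"tx":0,"ty":-1,"tz":0,"turn":0},{"fingers":0,"tx":0,"ty":-1,"tz":0,"turn":0},{"fingers":0,"tx":0,"ty":-1,"tz":0,"turn":0},{"fingers":0,"tx":0,"ty":-1,"tz":0,"turn":0},{"fingers":0,"tx":0,"ty":-1,"tz":0,"turn":0},{"fingers":0,"tx":0,"ty":-1,"tz":0,"turn":0}]'

```text
time: 31.7
position: [0.4324, 0.0992, 0.2155]
eef_rot: [-0.185, -3.136, 0.001]
contact_force: [0.2, -1.1, -1.1]
gripper_width: 0.0004
finger_force: 0.0
```

Emit:
step_arm --steps '[{"fingers":0,"tx":0.3,"ty":-0.5,"tz":0,"turn":0},{"fingers":0,"tx":0,"ty":0,"tz":0,"turn":0}]'

```text
time: 31.9
position: [0.4251, 0.0891, 0.2157]
eef_rot: [0.19, 3.136, -0.004]
contact_force: [-0.3, 0.5, 0.7]
gripper_width: 0.0007
finger_force: 0.0
```

```bash
python3 -c "
from h import *
need([.426,.0905,.078])"
```

```text
t 31.9 p [0.4251 0.0891 0.2157] a 3.021 q [ 1.14 -0.17 -1.3   1.86 -0.16  1.33  1.33]
units [-0.03  0.09  6.89]
```

Emit:
step_arm --steps '[{"fingers":0,"tx":0,"ty":0,"tz":0.7,"turn":0},{"fingers":0,"tx":0,"ty":0,"tz":0.7,"turn":0},{"fingers":0,"tx":0,"ty":0,"tz":0.7,"turn":0},{"fingers":0,"tx":0,"ty":0,"tz":0.7,"turn":0},{"fingers":0,"tx":0,"ty":0,"tz":0.7,"turn":0},{"fingers":0,"tx":0,"ty":0,"tz":0.7,"turn":0},{"fingers":0,"tx":0,"ty":0,"tz":0.7,"turn":0},{"fingers":0,"tx":0,"ty":0,"tz":0.7,"turn":0},{"fingers":0,"tx":0,"ty":0,"tz":0.7,"turn":0},{"fingers":0,"tx":0,"ty":0,"tz":0.6,"turn":0},{"fingers":0,"tx":0,"ty":0,"tz":0,"turn":0}]'

```text
time: 33.0
position: [0.4247, 0.0921, 0.0768]
eef_rot: [-0.182, -3.134, -0.003]
contact_force: [-0.6, 0.4, -0.1]
gripper_width: 0.0003
finger_force: 0.0
```

```bash
python3 -c "
from h import *
need([.476+.155*.9915,.084-.155*.13,.078])"
```

```text
t 33.0 p [0.4247 0.0921 0.0768] a 3.026 q [ 0.93  0.24 -1.32  2.04  0.27  1.06  0.93]
units [-10.34  -0.22  -0.09]
```

Emit:
step_arm --steps '[{"fingers":0,"tx":-0.5,"ty":0,"tz":0,"turn":0},{"fingers":0,"tx":-0.5,"ty":0,"tz":0,"turn":0},{"fingers":0,"tx":-0.4,"ty":0,"tz":0,"turn":0},{"fingers":0,"tx":-0.3,"ty":0,"tz":0,"turn":0},{"fingers":0,"tx":-0.3,"ty":0,"tz":0,"turn":0},{"fingers":0,"tx":-0.4,"ty":0,"tz":0,"turn":0},{"fingers":0,"tx":-0.4,"ty":0,"tz":0,"turn":0},{"fingers":0,"tx":-0.4,"ty":0,"tz":0,"turn":0},{"fingers":0,"tx":-0.4,"ty":0,"tz":0,"turn":0},{"fingers":0,"tx":-0.4,"ty":0,"tz":0,"turn":0},{"fingers":0,"tx":-0.4,"ty":0,"tz":0,"turn":0},{"fingers":0,"tx":-0.4,"ty":0,"tz":0,"turn":0}]'

```text
time: 34.2
position: [0.5215, 0.0793, 0.0779]
eef_rot: [-0.185, -3.136, 0.001]
contact_force: [-1.3, -0.6, -0.1]
gripper_width: 0.0004
finger_force: 0.7
```

Emit:
step_arm --steps '[{"fingers":0,"tx":-0.4,"ty":0,"tz":0,"turn":0},{"fingers":0,"tx":-0.4,"ty":0,"tz":0,"turn":0},{"fingers":0,"tx":-0.4,"ty":0,"tz":0,"turn":0},{"fingers":0,"tx":-0.4,"ty":0,"tz":0,"turn":0}]'

```text
time: 34.6
position: [0.5534, 0.0757, 0.078]
eef_rot: [-0.185, -3.136, 0.0]
contact_force: [-1.3, -0.8, 1.6]
gripper_width: 0.0006
finger_force: 0.7
```

```bash
python3 -c "
from h import *
need([.476+.155*.9915,.084-.155*.13,.078])
for n in ('side','top'):
  arm.snapshot(n)
  print(n,[(d['bbox'],d['confidence']) for d in arm.recognise(n,'chest_drawer0_handle')])"
```

```text
t 34.6 p [0.5534 0.0757 0.078 ] a 3.024 q [ 0.65  0.53 -1.09  1.75  0.51  1.18  0.87]
units [-3.86 -0.14 -0.  ]
side [([303.2, 153.9, 372.0, 233.8], 0.72), ([357.9, 289.9, 393.3, 333.7], 0.64)]
top [([268.6, 160.4, 338.5, 211.4], 0.78)]
```

Emit:
step_arm --steps '[{"fingers":0,"tx":-0.4,"ty":0,"tz":0,"turn":0},{"fingers":0,"tx":-0.4,"ty":0,"tz":0,"turn":0},{"fingers":0,"tx":-0.4,"ty":0,"tz":0,"turn":0},{"fingers":0,"tx":-0.4,"ty":0,"tz":0,"turn":0},{"fingers":0,"tx":-0.4,"ty":0,"tz":0,"turn":0},{"fingers":0,"tx":-0.3,"ty":0,"tz":0,"turn":0},{"fingers":0,"tx":-0.2,"ty":0,"tz":0,"turn":0},{"fingers":0,"tx":-0.1,"ty":0,"tz":0,"turn":0},{"fingers":0,"tx":-0.1,"ty":0,"tz":0,"turn":0}]'

```text
time: 35.7
position: [0.6064, 0.0695, 0.0779]
eef_rot: [-0.185, -3.136, 0.0]
contact_force: [-1.4, -1.0, 0.4]
gripper_width: 0.0005
finger_force: 0.5
```

Emit:
step_arm --steps '[{"fingers":0,"tx":-0.1,"ty":0,"tz":0,"turn":0},{"fingers":0,"tx":-0.1,"ty":0,"tz":0,"turn":0},{"fingers":0,"tx":-0.1,"ty":0,"tz":0,"turn":0}]'

```text
time: 36.0
position: [0.6124, 0.0687, 0.0781]
eef_rot: [0.185, 3.136, -0.0]
contact_force: [-1.3, 0.1, -0.8]
gripper_width: 0.0005
finger_force: 0.5
```

Emit:
step_arm --steps '[{"fingers":0,"tx":-0.1,"ty":0,"tz":0,"turn":0},{"fingers":0,"tx":-0.1,"ty":0,"tz":0,"turn":0},{"fingers":0,"tx":-0.1,"ty":0,"tz":0,"turn":0}]'

```text
time: 36.3
position: [0.6185, 0.068, 0.0781]
eef_rot: [0.185, 3.136, -0.0]
contact_force: [-1.0, -1.0, -0.1]
gripper_width: 0.0006
finger_force: 0.5
```

Emit:
step_arm --steps '[{"fingers":0,"tx":-0.1,"ty":0,"tz":0,"turn":0},{"fingers":0,"tx":-0.1,"ty":0,"tz":0,"turn":0}]'

```text
time: 36.5
position: [0.6225, 0.0676, 0.0781]
eef_rot: [0.185, 3.136, -0.0]
contact_force: [-1.4, 0.1, 0.6]
gripper_width: 0.0004
finger_force: 0.5
```

Emit:
step_arm --steps '[{"fingers":0,"tx":-0.1,"ty":0,"tz":0,"turn":0},{"fingers":0,"tx":0,"ty":0,"tz":0,"turn":0}]'

```text
time: 36.7
position: [0.6247, 0.0674, 0.0781]
eef_rot: [0.185, 3.136, 0.0]
contact_force: [-0.3, -0.2, -0.7]
gripper_width: 0.0008
finger_force: 0.0
```

Emit:
step_arm --steps '[{"fingers":0,"tx":-0.1,"ty":0,"tz":0,"turn":0},{"fingers":0,"tx":-0.1,"ty":0,"tz":0,"turn":0}]'

```text
time: 36.9
position: [0.6283, 0.0671, 0.0781]
eef_rot: [0.185, 3.136, 0.0]
contact_force: [-0.9, -0.4, -0.2]
gripper_width: 0.0007
finger_force: 0.5
```

Emit:
step_arm --steps '[{"fingers":0,"tx":-0.1,"ty":0,"tz":0,"turn":0},{"fingers":0,"tx":-0.1,"ty":0,"tz":0,"turn":0}]'

```text
time: 37.1
position: [0.6324, 0.0664, 0.0781]
eef_rot: [0.185, 3.136, -0.0]
contact_force: [-1.1, -0.3, -0.7]
gripper_width: 0.0007
finger_force: 0.5
```

Emit:
step_arm --steps '[{"fingers":0,"tx":-0.1,"ty":0,"tz":0,"turn":0},{"fingers":0,"tx":-0.1,"ty":0,"tz":0,"turn":0}]'

```text
time: 37.3
position: [0.6364, 0.0659, 0.0781]
eef_rot: [0.185, 3.136, -0.0]
contact_force: [-0.4, -0.9, 0.8]
gripper_width: 0.0004
finger_force: 0.5
```

Emit:
step_arm --steps '[{"fingers":0,"tx":-0.1,"ty":0,"tz":0,"turn":0},{"fingers":0,"tx":-0.1,"ty":0,"tz":0,"turn":0}]'

```text
time: 37.5
position: [0.6403, 0.0654, 0.078]
eef_rot: [0.185, 3.136, -0.0]
contact_force: [-1.2, -0.1, 0.6]
gripper_width: 0.0005
finger_force: 0.5
```

```bash
python3 -c "
from h import *
need([.63,.06,.078])
from scipy.spatial.transform import Rotation
im=arm.snapshot('side');print([(np.round(d['bbox']),d['confidence']) for d in arm.recognise('side','chest_drawer0_handle')])
C=np.array([.7905,.0399]);yaw=-.13;u=np.array([np.cos(yaw),np.sin(yaw)]);v=np.array([-u[1],u[0]])
# drawer panel top-front right/left corners for openings, and hsv profile along right side of the drawer floor line
for q in (0,.02,.04,.06): 
  P=[[*(C+u*(-.12-.015-q)+v*s),.103] for s in(.117,-.117)];print(q,proj('side',P).round(1).tolist())
# profile along the chest top left edge line at v=-.08, z=.11, from chest to front
for s in (-.1,.1):
  P=np.array([[*(C+u*(-d)+v*s),.103] for d in np.arange(.08,.2,.006)]);px=np.round(proj('side',P)).astype(int)
  print(s,[(round(float(d),3),im[y,x].tolist()) for d,(x,y) in zip(np.arange(.08,.2,.006),px)])
"
```

```text
t 37.5 p [0.6403 0.0654 0.078 ] a 3.024 q [ 0.52  0.68 -1.    1.51  0.59  1.27  0.9 ]
units [ 0.48 -0.33  0.  ]
[(array([332., 171., 372., 230.]), 0.88)]
0 [[343.2, 149.4], [364.5, 207.9]]
0.02 [[336.7, 150.3], [357.1, 209.0]]
0.04 [[330.2, 151.2], [349.6, 210.2]]
0.06 [[323.6, 152.1], [342.1, 211.4]]
-0.1 [(0.08, [198, 129, 70]), (0.086, [198, 128, 69]), (0.092, [190, 123, 67]), (0.098, [201, 131, 69]), (0.104, [198, 128, 68]), (0.11, [117, 83, 52]), (0.116, [145, 117, 83]), (0.122, [150, 122, 86]), (0.128, [140, 114, 76]), (0.134, [137, 111, 71]), (0.14, [134, 108, 70]), (0.146, [99, 81, 54]), (0.152, [95, 78, 51]), (0.158, [95, 78, 53]), (0.164, [101, 79, 52]), (0.17, [110, 78, 52]), (0.176, [110, 79, 52]), (0.182, [102, 74, 48]), (0.188, [101, 73, 49]), (0.194, [102, 74, 48])]
0.1 [(0.08, [70, 48, 33]), (0.086, [28, 26, 25]), (0.092, [24, 23, 25]), (0.098, [23, 24, 25]), (0.104, [25, 25, 25]), (0.11, [25, 24, 25]), (0.116, [25, 23, 25]), (0.122, [24, 24, 24]), (0.128, [24, 24, 26]), (0.134, [20, 21, 19]), (0.14, [20, 20, 20]), (0.146, [35, 33, 30]), (0.152, [81, 67, 43]), (0.158, [86, 73, 53]), (0.164, [71, 61, 46]), (0.17, [102, 74, 49]), (0.176, [194, 137, 84]), (0.182, [204, 143, 87]), (0.188, [202, 142, 86]), (0.194, [204, 143, 87])]
```

Emit:
step_arm --steps '[{"fingers":0,"tx":-0.1,"ty":0,"tz":0,"turn":0},{"fingers":0,"tx":-0.1,"ty":0,"tz":0,"turn":0},{"fingers":0,"tx":-0.1,"ty":0,"tz":0,"turn":0}]'

```text
time: 37.9
position: [0.6462, 0.0647, 0.078]
eef_rot: [-0.185, -3.136, 0.0]
contact_force: [-0.2, -1.1, -0.2]
gripper_width: 0.0005
finger_force: 0.5
```

Emit:
step_arm --steps '[{"fingers":0,"tx":-0.1,"ty":0,"tz":0,"turn":0},{"fingers":0,"tx":-0.1,"ty":0,"tz":0,"turn":0}]'

```text
time: 38.1
position: [0.6503, 0.0642, 0.078]
eef_rot: [-0.185, -3.136, 0.0]
contact_force: [-1.2, -0.6, 0.7]
gripper_width: 0.0005
finger_force: 0.5
```

Emit:
step_arm --steps '[{"fingers":0,"tx":-0.1,"ty":0,"tz":0,"turn":0},{"fingers":0,"tx":-0.1,"ty":0,"tz":0,"turn":0}]'

```text
time: 38.3
position: [0.6542, 0.0637, 0.078]
eef_rot: [-0.185, -3.136, 0.0]
contact_force: [-1.8, -0.2, -0.5]
gripper_width: 0.0006
finger_force: 0.5
```

Emit:
step_arm --steps '[{"fingers":0,"tx":-0.1,"ty":0,"tz":0,"turn":0},{"fingers":0,"tx":-0.1,"ty":0,"tz":0,"turn":0}]'

```text
time: 38.5
position: [0.6559, 0.0635, 0.0778]
eef_rot: [-0.184, -3.131, 0.002]
contact_force: [-19.5, -1.7, 10.6]
gripper_width: 0.0007
finger_force: 9.3
```

Emit:
step_arm --steps '[{"fingers":0,"tx":-0.1,"ty":0,"tz":0,"turn":0},{"fingers":0,"tx":-0.1,"ty":0,"tz":0,"turn":0}]'

```text
time: 38.7
position: [0.6561, 0.0635, 0.0776]
eef_rot: [-0.181, -3.124, 0.005]
contact_force: [-38.8, -4.3, 21.6]
gripper_width: 0.0006
finger_force: 18.9
```

```bash
python3 -c "
from h import *
need([.63,.06,.078])
im=arm.snapshot('side')
print([(np.round(d['bbox']),d['confidence']) for d in arm.recognise('side','chest_drawer0_handle')])
C=np.array([.7905,.0399]);yaw=-.13;u=np.array([np.cos(yaw),np.sin(yaw)]);v=np.array([-u[1],u[0]])
for s in (-.1,-.07):
  P=np.array([[*(C+u*(-d)+v*s),.103] for d in np.arange(.09,.2,.006)]);px=np.round(proj('side',P)).astype(int)
  print(s,[(round(float(d),3),im[y,x].tolist()) for d,(x,y) in zip(np.arange(.09,.2,.006),px)])
# dark bar: pixels in side
print(proj('side',[[*(C+u*(-.12-.05)+v*s),.077] for s in(.06,-.06)]).round(1))
"
```

```text
t 38.7 p [0.6561 0.0635 0.0776] a 3.026 q [ 0.49  0.72 -0.98  1.45  0.6   1.3   0.92]
units [ 1.28 -0.33 -0.  ]
[(array([336., 169., 372., 227.]), 0.58), (array([250., 124., 305., 160.]), 0.48), (array([427., 270., 483., 335.]), 0.42)]
-0.1 [(0.09, [141, 92, 51]), (0.096, [99, 67, 39]), (0.102, [104, 70, 42]), (0.108, [89, 61, 37]), (0.114, [136, 110, 71]), (0.12, [137, 110, 72]), (0.126, [121, 98, 64]), (0.132, [96, 78, 52]), (0.138, [96, 78, 53]), (0.144, [96, 79, 53]), (0.15, [99, 78, 52]), (0.156, [103, 76, 50]), (0.162, [103, 75, 48]), (0.168, [107, 77, 50]), (0.174, [109, 78, 51]), (0.18, [105, 76, 49]), (0.186, [100, 72, 48]), (0.192, [100, 72, 48]), (0.198, [183, 129, 80])]
-0.07 [(0.09, [132, 86, 47]), (0.096, [99, 68, 40]), (0.102, [104, 70, 42]), (0.108, [86, 62, 39]), (0.114, [131, 106, 69]), (0.12, [136, 110, 71]), (0.126, [128, 104, 68]), (0.132, [93, 77, 53]), (0.138, [71, 66, 59]), (0.144, [62, 62, 58]), (0.15, [67, 62, 57]), (0.156, [67, 63, 58]), (0.162, [73, 65, 59]), (0.168, [53, 56, 56]), (0.174, [80, 64, 52]), (0.18, [129, 92, 57]), (0.186, [102, 74, 49]), (0.192, [173, 121, 75]), (0.198, [196, 137, 83])]
[[335.8 170.3]
 [345.7 200.3]]
```

Emit:
step_arm --steps '[{"fingers":0,"tx":0.2,"ty":0,"tz":0,"turn":0},{"fingers":0,"tx":0.2,"ty":0,"tz":0,"turn":0},{"fingers":0,"tx":0.1,"ty":0,"tz":0,"turn":0}]'

```text
time: 39.1
position: [0.6523, 0.0643, 0.0782]
eef_rot: [0.185, 3.135, 0.0]
contact_force: [-0.2, -0.5, 0.4]
gripper_width: 0.001
finger_force: 0.0
```

```bash
python3 -c "
from h import *
need([.656,.0635,.078]);print(pose()[3]['contact_force'])"
```

```text
t 39.1 p [0.6523 0.0643 0.0782] a 3.024 q [ 0.51  0.7  -0.99  1.48  0.6   1.28  0.91]
units [-0.19 -0.02  0.01]
[-0.24972997 -0.54110087  0.4240036 ]
```

Emit:
step_arm --steps '[{"fingers":0,"tx":0,"ty":0,"tz":-0.3,"turn":0},{"fingers":0,"tx":0,"ty":0,"tz":-0.3,"turn":0}]'

```text
time: 39.3
position: [0.6524, 0.0641, 0.0906]
eef_rot: [0.185, 3.136, 0.0]
contact_force: [-1.0, 0.3, 0.9]
gripper_width: -0.0001
finger_force: 0.0
```

Emit:
step_arm --steps '[{"fingers":0,"tx":0,"ty":0,"tz":-0.5,"turn":0},{"fingers":0,"tx":0,"ty":0,"tz":-0.5,"turn":0},{"fingers":0,"tx":0,"ty":0,"tz":-1,"turn":0},{"fingers":0,"tx":0,"ty":0,"tz":-1,"turn":0},{"fingers":0,"tx":0,"ty":0,"tz":-1,"turn":0},{"fingers":0,"tx":0.5,"ty":0,"tz":-1,"turn":0},{"fingers":0,"tx":1,"ty":0,"tz":-1,"turn":0},{"fingers":0,"tx":1,"ty":0,"tz":-1,"turn":0},{"fingers":0,"tx":1,"ty":0,"tz":0,"turn":0},{"fingers":0,"tx":1,"ty":0,"tz":0,"turn":0}]'

```text
time: 40.3
position: [0.5623, 0.0752, 0.2315]
eef_rot: [0.184, 3.134, -0.0]
contact_force: [-0.0, 0.3, 1.1]
gripper_width: 0.0005
finger_force: 0.0
```

```bash
python3 -c "
from h import *
need([.656,.0635,.078])
im=arm.snapshot('side')
for n in ('side','top'):
  if n=='top': arm.snapshot(n)
  for o in ('chest_drawer0_handle','cup','jar','tin','tape','bead0'): print(n,o,[(np.round(d['bbox']).tolist(),round(d['confidence'],2)) for d in arm.recognise(n,o)])
C=np.array([.7905,.0399]);yaw=-.13;u=np.array([np.cos(yaw),np.sin(yaw)]);v=np.array([-u[1],u[0]])
for s in (-.1,-.03,.03,.1):
  P=np.array([[*(C+u*(-d)+v*s),.103] for d in np.arange(.09,.15,.004)]);px=np.round(proj('side',P)).astype(int)
  print(s,[im[y,x].tolist() for d,(x,y) in zip(np.arange(.09,.2,.006),px)])
"
```

```text
t 40.3 p [0.5623 0.0752 0.2315] a 3.024 q [ 0.7   0.41 -1.16  1.54  0.37  1.44  0.97]
units [-4.71 -0.03  7.68]
side chest_drawer0_handle [([335.0, 151.0, 373.0, 226.0], 0.79), ([244.0, 278.0, 328.0, 294.0], 0.35)]
side cup [([173.0, 140.0, 220.0, 167.0], 0.73), ([248.0, 122.0, 302.0, 156.0], 0.58), ([337.0, 135.0, 455.0, 234.0], 0.58)]
side jar [([329.0, 121.0, 347.0, 151.0], 0.59)]
side tin [([357.0, 291.0, 390.0, 330.0], 0.68)]
side tape [([238.0, 188.0, 269.0, 214.0], 0.7), ([244.0, 276.0, 328.0, 295.0], 0.64)]
side bead0 []
top chest_drawer0_handle [([308.0, 162.0, 344.0, 189.0], 0.81), ([360.0, 228.0, 384.0, 292.0], 0.38)]
top cup [([267.0, 248.0, 290.0, 275.0], 0.74), ([205.0, 194.0, 237.0, 246.0], 0.63), ([188.0, 278.0, 228.0, 325.0], 0.56)]
top jar [([212.0, 146.0, 239.0, 171.0], 0.57)]
top tin [([410.0, 196.0, 437.0, 219.0], 0.91)]
top tape [([267.0, 248.0, 291.0, 276.0], 0.76)]
top bead0 []
-0.1 [[191, 124, 66], [182, 118, 64], [193, 125, 66], [197, 128, 67], [166, 107, 57], [132, 98, 61], [237, 200, 127], [241, 212, 133], [240, 210, 130], [214, 170, 106], [142, 114, 73], [91, 75, 51], [92, 75, 50], [91, 75, 50], [93, 76, 51]]
-0.03 [[190, 123, 66], [186, 120, 65], [191, 124, 66], [189, 122, 65], [153, 100, 55], [129, 94, 57], [227, 183, 116], [236, 200, 125], [240, 206, 128], [206, 162, 102], [135, 107, 68], [90, 74, 50], [91, 75, 50], [93, 76, 51], [91, 75, 50]]
0.03 [[187, 121, 64], [192, 125, 67], [190, 123, 66], [188, 122, 67], [140, 93, 52], [143, 111, 71], [202, 161, 101], [238, 205, 127], [241, 208, 128], [229, 184, 114], [99, 81, 56], [85, 77, 65], [91, 89, 84], [78, 77, 73], [77, 76, 71]]
0.1 [[189, 123, 67], [187, 121, 66], [185, 120, 64], [173, 112, 61], [138, 92, 52], [144, 110, 68], [235, 197, 123], [240, 210, 131], [240, 206, 128], [216, 170, 106], [102, 78, 52], [103, 75, 49], [106, 76, 50], [104, 75, 49], [104, 74, 49]]
```

```bash
python3 -c "
from plant import arm
print(arm.job_done())"
```

```text
the job is handed in; nothing more can be done
None
```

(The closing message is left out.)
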